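Slip the pawl of a ratchet clamp and stack the frame it held

TASK

The new beech drying frame has set in the ratchet clamp. Wind the crank on a touch to take the load off the pawl, throw the pawl right back so that it stays clear of the ratchet wheel, wind the jaw fully open, then lift the frame out and set it down on the stack of drying frames with all four feet home in the sockets; do not drop it, and leave the loose things lying about on the bench where they are.

Things in the scene. Friction and masses are not known exactly. Their poses are not given: they have to be found in the camera images.
- clamp: Ratchet frame clamp, screwed to the bench: plywood base 220 x 360 x 20 mm, fixed oak jaw at its -y end, sliding oak jaw, two green side plates with the ratchet wheel at its +y end. Origin: centre of the base's underside. Local y runs along the base from fixed jaw to ratchet; the sliding jaw opens towards +y. Local x: along the wheel's shaft, the crank on the -x side (facing the robot).
- ratchet (a joint): Turn (rad) of the steel ratchet wheel (96 mm, 10 hooked teeth) with shaft and crank. 0: a tooth bears on the pawl (start -0.02 to 0). Positive: backward, handle goes from the +y side up over the top to -y, jaw opens 12 mm per rad, stop at 2.02 = fully open; blocked while the pawl is down. Negative: winding on, handle goes down on the +y side, stop at -0.35.
- pawl (a joint): Lift (rad) of the pawl about its pivot: 0 down in the teeth, positive nose up and over towards -y, stop at 2.0. Its weight drops it shut below about 1.4 and keeps it thrown back beyond. The nose hooks under the tooth: with the wheel near 0 it jams (25 N does not free it); with the wheel wound on to -0.09 or further it comes up freely (1 to 4 N). If stuck, wind on more.
- shaft (a point): On the shaft's axis, level with the middle of the crank handle (102 mm to -x of the clamp's centre plane), 72 mm above the bench: the handle's centre of turning. The shaft is stiff (1 N m, 13 N at the handle) and stays where it is left. Wound on past about -0.03 the jaws squeeze the frame on the fixed jaw's cork facing and turning stiffens (15 to 20 N at -0.15).
- crank_handle (a point): Middle of the turned oak crank handle, on its axis. Handle 88 mm long, 24 mm thick, parallel to the shaft and 80 mm from it; spins freely on its pin. At ratchet 0 it stands 25 degrees above level on the +y side, and goes round with the wheel (25 degrees plus the joint). The crank arm is at the handle's +x end.
- pawl_pivot (a point): Middle of the pawl's pivot pin, 124 mm above the bench; the pin runs along the clamp's x. The side plates reach 10 mm above it.
- pawl_lever (a point): Gripping point on the pawl's thumb lever, 16 mm below its top end. The lever is a dark steel tab, 10 mm thick (along the clamp's x), 16 mm wide, upright while the pawl is down: this point is then 42 mm to +y of the pivot and 36 mm above it; it goes round the pivot with the pawl.
- jaw_face (a point): Middle of the sliding jaw's working face. A steel lip on this jaw overhangs the frame's edge by 12 mm: the frame lifts out only when the jaw is wound back. Jaws' tops are 84 mm above the bench.
- frame: The loose drying frame, beech, 160 mm (its x) x 140 mm (its y), about 0.25 kg. Origin: centre, at the underside of its feet (20 mm above the bench at the start, axes then as the clamp's). Corner posts 24 mm square, from 10 to 56 mm above the origin; under each a foot 12 mm square, 10 mm long, centres 136 x 116 mm apart.
- slat (a point): Centre of the frame's middle slat, 42 mm above the frame's origin. The slat runs along the frame's y, is 20 mm wide (x), 12 mm thick; 33 mm free to the thin slat at each side. The balanced place to grip.
- stack: Stack of two like drying frames, fixed on the bench, 102 mm high; origin centre of its underside, x axis along its 160 mm side. Small carved parts lie on its slats and stay there.
- stack_top (a point): Centre of the stack at the level of its posts' tops, 102 mm above the bench, axes as the stack's. In each post's top a socket 16 mm square, 12 mm deep. Seated, the new frame's post shoulders stand on these posts: its origin is 10 mm below this point, its x axis along the stack's (either way round).
- chisel: Bystander: carving chisel with wooden handle, 215 mm, lying between clamp and stack; origin at the front end of its handle.
- glue: Bystander: white glue bottle, 62 mm wide, 190 mm high.
- wax_tin: Bystander: flat brass-coloured tin, 76 mm wide, 45 mm high.
- square: Bystander: try square, stock 110 mm, blade 160 mm; origin under the stock.
- offcut: Bystander: dark wood offcut 120 x 60 x 36 mm.
- spring_clamp: Bystander: blue plastic spring clamp, 130 mm, lying.
Things that resemble listed ones, but are neither listed nor needed, are in the scene too. Leave any black or red look-alike of the frame alone.

How it is judged:
By the outcome, as a careful person would: the job done as asked, in the order asked, and still so for the second after the job is handed in, with the robot touching nothing.
It also fails if it takes over 69 s, if anything falls off the work surface, if the arm or the gripper's body presses on something with over 40 N, if the wrist force passes 120 N, or if a joint passes its speed limit or range.

ROBOT

A 6-joint arm with a two-finger parallel gripper is mounted at the origin on the work surface. World frame = base frame: x ahead of the robot, y to its left, z up, the work surface at z = 0. Lengths are in m, angles in rad, forces in N, time in s.
With the tool pointing down it reaches from about 0.425 to 0.925 m from the base axis. Payload 12.5 kg.
Tool frame: the origin (TCP) lies at the very end of the fingers, on their centre line; the grasp point (between the pads) lies 19 mm behind it; x points along the fingers, z is the direction in which the jaws open and shut, and the axes are right-handed (so a half turn about x gives the same grasp; the last joint's range is limited). The gripper opens to 85 mm and grips with 20 to 120 N. Pads are 22 mm wide; open, the fingers measure 114 mm over their backs; the gripper's body (76 mm by 85 mm) begins 54 mm behind the grasp point. The pads swing forward as they close: fully open they stand 13 mm farther back than shut.
Start: joints at [1.222, 0.491, 1.559, -0, 1.092, -0.106], TCP at [0.15, 0.607, 0.231] pointing down, gripper open.
Joint ranges: [-3.1, 3.1], [-0.84, 2.19], [0.05, 2.79], [-1.13, 4.28], [0.06, 2.93], [-2.69, 2.69]. Speed limits (rad/s): [2.22, 2.22, 2.79, 3.14, 3.14, 3.14].

INTERFACE

Orientations are given as a unit quaternion [w, x, y, z].
In Python, from plant import r gives the robot as it stands. The module is installed in compiled form; this text tells all that it offers.
- The arm moves only by the shell command python3 -m creep 'ROWS'. ROWS is JSON, a list of rows, each a list of 3 entries, a list of its own where there are three numbers: the shift along the tool's x, y, z in mm, then the turn, a rotation vector about the tool's x, y, z in degrees, then the gripper's target within -1 to 1 (fully open at 1, half-way at 0, shut at -1). A call has 1 to 5 rows; each row shifts and turns the pose as measured when the row begins, along the tool's axes as they then stand; what a row does not reach is not made up. A row lasts 1/12 s, in which the tool goes at most 41.7 mm and 7.16 degrees, less where a joint would pass 70% of its speed; a pose out of reach is approached as far as the arm can. A call with a gripper value outside its range is refused whole. The fingers move at their own pace and stop on an object; the grip force is fixed at half the most. Time passes only in rows, so rows that do not move let the fingers close. It gives the time, the measured TCP pose, the force and the opening at its end, in the units of the state.
- r.read_state(): the state, without advancing time (a new reading comes with each control period).
- r.camera(name): name is "scene" or "side" or "wrist"; returns (picture, depth): 400x640x3 uint8, red, green, blue; 400x640 float32, m along the optical axis (not along the pixel's ray), 0 where there is no reading.
- r.camera_info(name): a dict with "K" (3x3 intrinsics, pixels), "position" and "rotation" of the camera in the world. Camera axes: x right, y down, z forward; pixel columns grow to the right and rows downward; lengths in m; the calibration is good to about 2 mm. A picture is of the moment at which its call begins: read the wrist's pose just before it. camera_info takes no time and is no camera call; for the wrist camera it gives the pose at the moment of the call.
- r.finish_job(): hands the job in, once; it reports no verdict.
Trained networks look in the newest picture that a camera, given by its name, has taken for a name from the list of things; names that differ only in an ending like _2 or _b are one class to them, and where a whole thing is asked for, a point or a joint stands for the part that bears it (a point fixed in the world has none). Each returns a list of dicts, best first, with "conf" (0 to 1); they miss things now and then, are a little off and sometimes report something else, mostly with a low value. They report only what shows in the picture. A call takes as long as a camera call. They do not tell look-alikes from the thing itself.
- r.recognise(query, camera): "centre" ([x, y, z] in m, in world coordinates, good to about 4 mm: the middle of the surface that is visible of it).
- r.regions_of(query, camera): "region" (400x640 bool, what is visible of it).
The state is a dict: "time_s": time; "joints": joint angles; "dq": joint speeds; "effort": joint torques, N m; "tool_pos": TCP position; "tcp_rot": TCP orientation; "ft_force": force on the tool from outside, world axes, zero at the start; "ft_torque": the same for the moment, N m; "width": finger opening in m.
Only numpy, scipy, OpenCV 4.12 (cv2) and the standard library are available. Lean on these libraries where they do the work, as an engineer would, in place of code of your own. Each camera call takes 0.05 s, during which the arm holds its last target.

## Working session

There is one attempt and no reset: what is moved stays moved. The work goes in short steps, Python scripts to look and compute and a shell command to move; the robot and the scene stay as the last step left them, time stands still between calls to the robot, and variables do not carry over. Pictures are saved under pics/ and viewed, and the job is handed in when it is done.

```bash
mkdir -p pics; cat > look.py <<'E'
from plant import r
import numpy as np, cv2
def snap(cam, fn):
    im,d=r.camera(cam); cv2.imwrite('pics/'+fn+'.png',im[:,:,::-1]); np.save('pics/'+fn+'.npy',d); return im,d
E
python3 - <<'E'
from look import *
s=r.read_state(); print(s)
snap('scene','s0'); snap('side','d0')
for c in('scene','side'):
    i=r.camera_info(c); print(c,i)
E
```

```text
{'time_s': 0.0, 'joints': array([ 1.22241762e+00,  4.91571289e-01,  1.55946440e+00,  3.39506659e-06,
        1.09169827e+00, -1.05650427e-01]), 'dq': array([0.00103508, 0.00093036, 0.00215335, 0.00184089, 0.00064262,
       0.00046893]), 'effort': array([-1.34855742e-03, -6.18450379e+01, -2.61598563e+01, -1.75037289e-04,
        4.08439097e-03, -7.24472109e-07]), 'tool_pos': array([0.15014809, 0.60645761, 0.2307153 ]), 'tcp_rot': array([ 0.55651288, -0.43600137,  0.55719846,  0.4355756 ]), 'ft_force': array([-0.07238036, -0.52062815,  0.0577355 ]), 'ft_torque': array([-0.02826517, -0.04501372,  0.02709016]), 'width': 0.08551517055369583}
scene {'K': array([[469.81580258,   0.        , 314.3134316 ],
       [  0.        , 469.81580258, 201.6494145 ],
       [  0.        ,   0.        ,   1.        ]]), 'position': array([ 1.32349599, -1.2764662 ,  1.27150597]), 'rotation': array([-0.42453333,  0.86601694,  0.23156106, -0.12714399])}
side {'K': array([[404.38762376,   0.        , 317.14892725],
       [  0.        , 404.38762376, 199.75342912],
       [  0.        ,   0.        ,   1.        ]]), 'position': array([ 0.07117114, -1.19707223,  0.95304815]), 'rotation': array([-0.46867122,  0.86098465, -0.17579616,  0.09026866])}
```

View pics/s0.png

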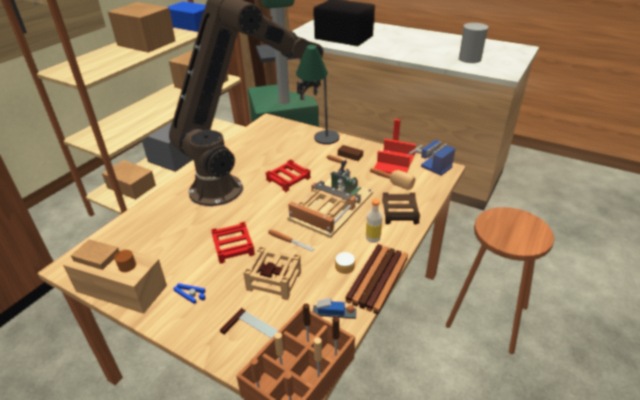

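View pics/d0.png

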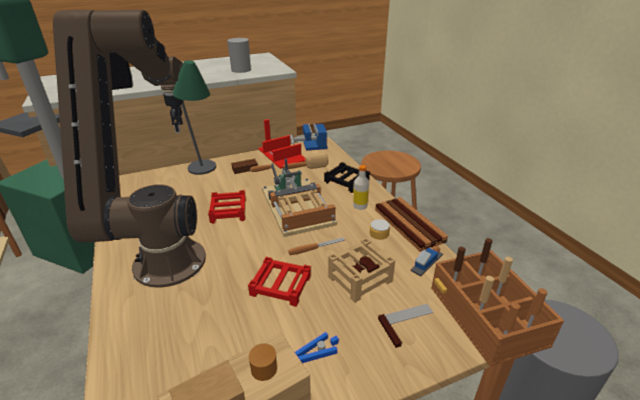

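Side view: the clamp with the beech frame is at about (300,205) and the stack at (360,270). Look-alikes are red frames at (228,206) and (280,280), a black frame at (345,176) and a red clamp at (283,145). Next I'll measure.

```bash
cat >> look.py <<'E'
from scipy.spatial.transform import Rotation as R
def rot(q): return R.from_quat([q[1],q[2],q[3],q[0]]).as_matrix()
def cloud(d,info):
    K=info['K']; v,u=np.mgrid[:400,:640]
    p=np.stack([(u-K[0,2])/K[0,0]*d,(v-K[1,2])/K[1,1]*d,d],-1)
    return p@rot(info['rotation']).T+info['position']
def proj(P,info):
    c=(np.asarray(P)-info['position'])@rot(info['rotation']); K=info['K']
    return np.stack([c[...,0]/c[...,2]*K[0,0]+K[0,2],c[...,1]/c[...,2]*K[1,1]+K[1,2]],-1)
E
python3 - <<'E'
from look import *
np.set_printoptions(precision=4,suppress=True)
for c in('side','scene'):
    snap(c,c+'1'); info=r.camera_info(c)
    for q in ('clamp','crank_handle','pawl_lever','pawl_pivot','frame','slat','stack','stack_top','glue','chisel','jaw_face','wax_tin'):
        for o in r.recognise(q,c)[:4]:
            print(c,q,round(o['conf'],2),np.array(o['centre']),proj(o['centre'],info).round())
print(r.read_state()['time_s'])
E
```

```text
side clamp 0.57 [0.5083 0.1119 0.0596] [294. 200.]
side crank_handle 0.5 [0.4916 0.3045 0.0976] [275. 171.]
side pawl_lever 0.72 [0.51   0.1124 0.0606] [294. 200.]
side pawl_lever 0.58 [0.5231 0.246  0.1358] [285. 168.]
side pawl_pivot 0.87 [0.5119 0.1125 0.0607] [294. 200.]
side frame 0.92 [ 0.3179 -0.2847  0.0451] [280. 280.]
side frame 0.89 [0.2526 0.2015 0.0514] [227. 204.]
side frame 0.81 [0.7895 0.2538 0.0465] [341. 173.]
side frame 0.65 [0.7707 0.0251 0.0928] [361. 190.]
side slat 0.87 [0.2521 0.2039 0.0479] [226. 205.]
side slat 0.79 [0.5279 0.1042 0.0705] [299. 198.]
side slat 0.79 [ 0.3184 -0.2839  0.0488] [280. 278.]
side slat 0.57 [0.7859 0.2503 0.0463] [341. 174.]
side stack 0.79 [ 0.5636 -0.3747  0.0889] [363. 266.]
side stack_top 0.73 [ 0.5597 -0.3712  0.0869] [361. 266.]
side glue 0.94 [0.7707 0.0264 0.0912] [361. 190.]
side chisel 0.87 [ 0.4793 -0.1409  0.0181] [310. 246.]
side jaw_face 0.75 [0.5303 0.1503 0.0829] [295. 189.]
side jaw_face 0.67 [0.4896 0.3044 0.0981] [274. 171.]
side wax_tin 0.79 [ 0.7476 -0.1748  0.04  ] [381. 229.]
side wax_tin 0.74 [ 0.5624 -0.373
[... 408 characters left out ...]

scene frame 0.84 [ 0.3331 -0.2815  0.0495] [233. 240.]
scene frame 0.73 [0.8173 0.2211 0.0479] [399. 208.]
scene slat 0.92 [0.534  0.0922 0.0713] [325. 200.]
scene slat 0.82 [0.2649 0.2134 0.052 ] [288. 173.]
scene slat 0.62 [0.8231 0.2298 0.0438] [401. 208.]
scene slat 0.57 [ 0.3374 -0.2845  0.0473] [233. 242.]
scene stack 0.79 [ 0.5824 -0.3681  0.0867] [272. 270.]
scene glue 0.49 [0.541  0.0932 0.0633] [327. 202.]
scene chisel 0.69 [ 0.4875 -0.136   0.0192] [287. 237.]
scene chisel 0.43 [0.5537 0.1352 0.0564] [334. 199.]
scene jaw_face 0.71 [0.4195 0.5409 0.0383] [350. 151.]
scene jaw_face 0.69 [0.5531 0.1515 0.0841] [336. 192.]
scene wax_tin 0.77 [ 0.7635 -0.1654  0.0459] [345. 261.]
1.4
```

```bash
python3 - <<'E'
import cv2
im=cv2.imread('pics/side1.png'); cv2.imwrite('pics/side1c.png',cv2.resize(im[140:300,220:420],None,fx=4,fy=3.7,interpolation=2)[:600,:800])
E
```

```text
(no output)
```

View pics/side1c.png

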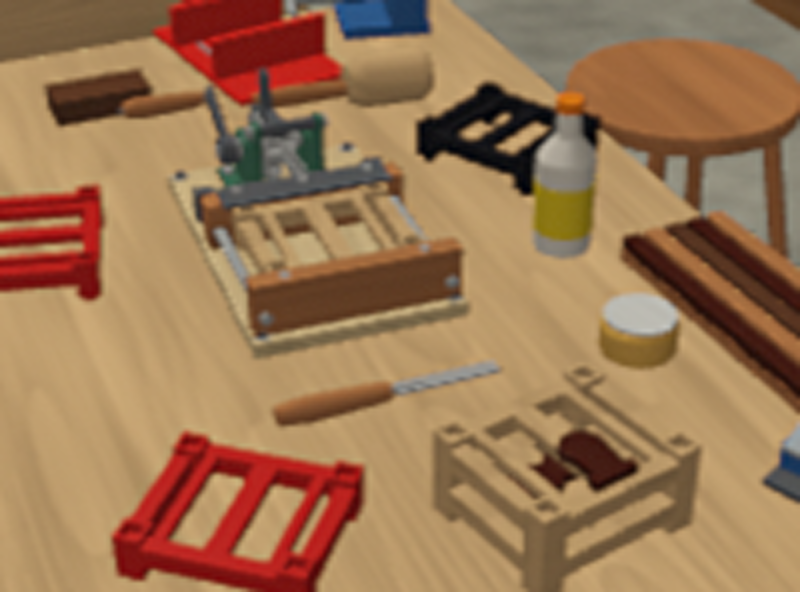

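```bash
python3 - <<'E'
from look import *
np.set_printoptions(precision=4,suppress=True)
snap('wrist','w0'); i=r.camera_info('wrist'); s=r.read_state()
print(i); 
T=rot(s['tcp_rot']);print(T); print(T.T@(i['position']-s['tool_pos'])); print(T.T@rot(i['rotation']))
# clamp cloud from earlier
for c in('side','scene'):
    P=cloud(np.load('pics/%s1.npy'%c),r.camera_info(c)); im=cv2.imread('pics/%s1.png'%c)
    sel=(abs(P[...,0]-.53)<.18)&(abs(P[...,1]-.15)<.3)
    for lo,hi in((.079,.09),(.014,.026)):
        m=sel&(P[...,2]>lo)&(P[...,2]<hi); Q=P[m]
        print(c,lo,len(Q), cv2.minAreaRect((Q[:,:2]).astype(np.float32)))
E
```

```text
{'K': array([[332.9572,   0.    , 323.0963],
       [  0.    , 332.9572, 200.0968],
       [  0.    ,   0.    ,   1.    ]]), 'position': array([0.0744, 0.6248, 0.3746]), 'rotation': array([0.1215, 0.7785, 0.6085, 0.0944])}
[[ 0.     -0.9707  0.2404]
 [ 0.0001  0.2404  0.9707]
 [-1.      0.      0.0001]]
[-0.1433  0.078  -0.0006]
[[ 0.0009 -0.304   0.9527]
 [-0.0011 -0.9527 -0.304 ]
 [ 1.     -0.0008 -0.0012]]
side 0.079 586 ((0.5343961715698242, 0.14666613936424255), (0.35431569814682007, 0.211179718375206), 86.35481262207031)
side 0.014 840 ((0.5349306464195251, 0.14637498557567596), (0.6246396899223328, 0.2522154748439789), 80.6489028930664)
scene 0.079 509 ((0.5342308282852173, 0.15714654326438904), (0.3769914209842682, 0.2118213176727295), 86.55121612548828)
scene 0.014 823 ((0.5357150435447693, 0.14687658846378326), (0.6219398379325867, 0.25610142946243286), 80.61392974853516)
```

View pics/w0.png

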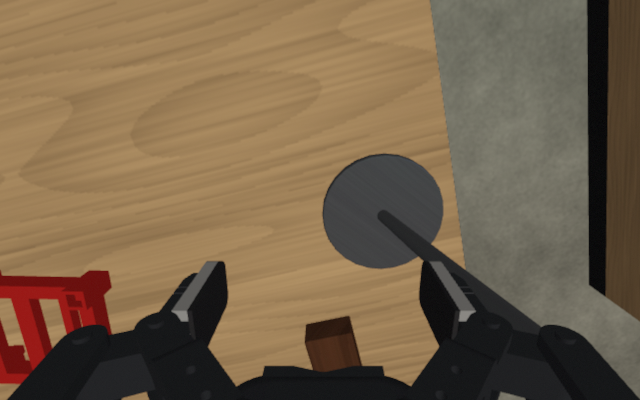

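```bash
python3 -m creep '[[[-12,-33,-21],[0,0,0],1],[[-12,-33,-21],[0,0,0],1],[[-12,-33,-21],[0,0,0],1],[[-12,-33,-21],[0,0,0],1],[[-12,-33,-21],[0,0,0],1]]'; python3 -m creep '[[[-10,-33,-21],[0,0,0],1],[[-10,-33,-21],[0,0,0],1],[[-10,-33,-21],[0,0,0],1],[[-10,-33,-21],[0,0,0],1],[[-10,-33,-21],[0,0,0],1]]'
```

```text
time_s: 1.87
tool_pos: [0.2841, 0.4642, 0.2895]
tcp_rot: [0.553, -0.439, 0.556, 0.438]
ft_force: [1.4, 0.2, 0.3]
width: 0.0854
time_s: 2.28
tool_pos: [0.4234, 0.3182, 0.3429]
tcp_rot: [0.554, -0.439, 0.555, 0.438]
ft_force: [0.5, 0.6, -0.4]
width: 0.0852
```

```bash
python3 -m creep '[[[-10,-33,-21],[0,0,0],1],[[-10,-33,-21],[0,0,0],1],[[-10,-33,-21],[0,0,0],1],[[-10,-33,-21],[0,0,0],1],[[0,0,0],[0,0,0],1]]'; python3 - <<'E'
from look import *
np.set_printoptions(precision=4,suppress=True)
snap('wrist','w1'); i=r.camera_info('wrist'); np.savez('pics/w1i.npz',**i); print(i['position'])
for q in ('clamp','crank_handle','pawl_lever','frame','slat','jaw_face'):
        for o in r.recognise(q,'wrist')[:3]:
            print(q,round(o['conf'],2),np.array(o['centre']),proj(o['centre'],i).round())
E
```

```text
time_s: 2.7
tool_pos: [0.5383, 0.197, 0.3867]
tcp_rot: [0.556, -0.439, 0.555, 0.436]
ft_force: [0.4, 1.0, -0.6]
width: 0.0855
[0.4603 0.2165 0.529 ]
clamp 0.72 [0.5111 0.183  0.0564] [309. 136.]
clamp 0.2 [0.5375 0.1652 0.0872] [300. 161.]
crank_handle 0.65 [0.4847 0.3393 0.1067] [428.  88.]
crank_handle 0.22 [ 0.4757 -0.1266  0.0195] [110. 158.]
pawl_lever 0.94 [0.5298 0.2415 0.1309] [358. 147.]
pawl_lever 0.23 [0.4479 0.5442 0.0375] [562.  22.]
frame 0.98 [0.5263 0.0583 0.0699] [225. 169.]
frame 0.84 [0.7984 0.2311 0.047 ] [379. 297.]
frame 0.79 [ 0.3372 -0.1971  0.0398] [11. 76.]
slat 0.97 [ 0.3358 -0.2018  0.0398] [ 8. 76.]
slat 0.94 [0.8014 0.2311 0.0504] [380. 299.]
slat 0.9 [0.5316 0.0568 0.0701] [225. 172.]
jaw_face 0.8 [0.5398 0.1645 0.0833] [300. 162.]
```

View pics/w1.png

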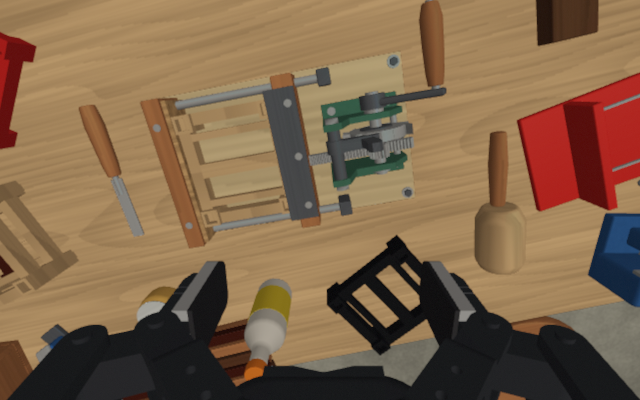

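The clamp is clear here: oak handle at about (432,45), crank arm (410,98), pawl lever about (362,147), frame about (230,160), sliding jaw with steel lip about (292,155). I'll check the choice in a close crop and fit poses.

```bash
python3 - <<'E'
from look import *
im=cv2.imread('pics/w1.png'); cv2.imwrite('pics/w1c.png',cv2.resize(im[0:260,130:460],None,fx=2.3,fy=2.3,interpolation=2))
np.set_printoptions(precision=4,suppress=True)
i=dict(np.load('pics/w1i.npz')); P=cloud(np.load('pics/w1.npy'),i); z=P[...,2]
u,v=np.meshgrid(np.arange(640),np.arange(400)); W=(u>130)&(u<460)&(v<255)
for n,b,lo,hi in (('base',(140,430,40,245),.013,.027),('fixedjaw',(135,215,85,250),.079,.09),('slidjaw',(255,330,65,235),.079,.095),('handle',(415,448,0,85),.06,.16)):
    m=(u>b[0])&(u<b[1])&(v>b[2])&(v<b[3])&(z>lo)&(z<hi); Q=P[m]
    print(n,len(Q),cv2.minAreaRect(Q[:,:2].astype(np.float32)),Q.mean(0),Q[:,2].max())
for p in ((362,140),(375,147),(432,20),(432,60),(425,5),(335,158),(310,107),(370,100)):
    print(p,P[p[1],p[0]])
E
```

```text
base 13134 ((0.5269410014152527, 0.12184089422225952), (0.44997063279151917, 0.29724955558776855), 74.25631713867188) [0.5155 0.1839 0.0204] 0.026993598963353183
fixedjaw 2868 ((0.5214238166809082, -0.0027253031730651855), (0.039104849100112915, 0.21121156215667725), 86.72766876220703) [ 0.5135 -0.0079  0.0837] 0.0872805393879843
slidjaw 4185 ((0.5312784910202026, 0.1709156483411789), (0.07070884853601456, 0.20998002588748932), 86.6501693725586) [0.5234 0.1566 0.0838] 0.09273345881540102
handle 1780 ((0.4378518760204315, 0.3513469398021698), (0.025263622403144836, 0.09126517921686172), 86.8244400024414) [0.4361 0.3495 0.1142] 0.12026711420821928
(362, 140) [0.5219 0.2479 0.1357]
(375, 147) [0.5261 0.2565 0.1761]
(432, 20) [0.414  0.3505 0.1187]
(432, 60) [0.4546 0.3454 0.1169]
(425, 5) [0.3966 0.3472 0.1121]
(335, 158) [0.5361 0.2123 0.1315]
(310, 107) [0.4747 0.1924 0.0219]
(370, 100) [0.4824 0.2716 0.0886]
```

View pics/w1c.png

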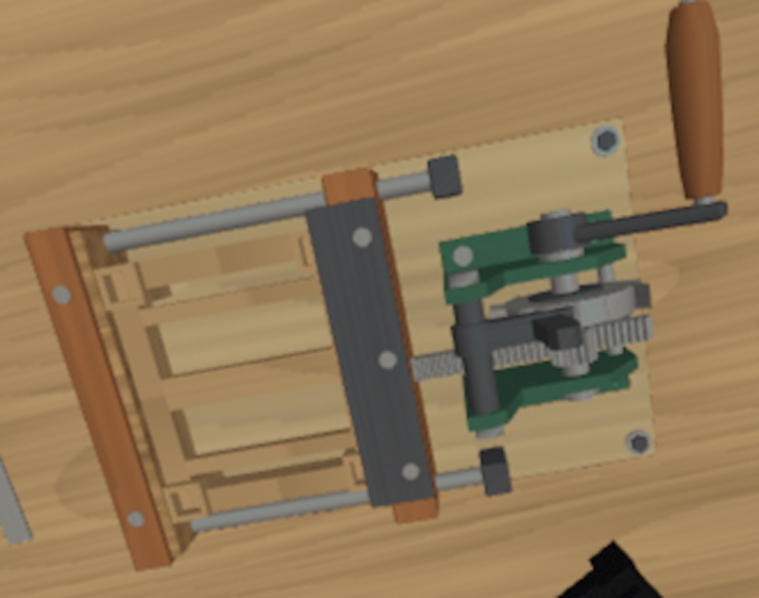

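Confirmed in the crop: it's the beech frame in the clamp with the steel lip, and the oak handle is at upper right. Fit: clamp yaw is about -3.3°, and handle height of 106 mm agrees with the expected 105.8. Next I'll compute the approach.

```bash
cat >> look.py <<'E'
np.set_printoptions(precision=4,suppress=True)
def need(target,zang=None):
    """tool-frame shift (mm), and turn about tool so that tool points down with z-axis at zang deg in world. shift given in axes AFTER turn"""
    s=r.read_state(); T=rot(s['tcp_rot'])
    if zang is not None:
        a=np.radians(zang); x=np.array([0,0,-1.]); z=np.array([np.cos(a),np.sin(a),0]); D=np.stack([x,np.cross(z,x),z],1)
    else: D=T
    rv=R.from_matrix(T.T@D).as_rotvec(degrees=True)
    d=(np.asarray(target)-s['tool_pos'])*1000
    print('pos',s['tool_pos'],'turn',rv.round(2),'shift now-axes',(T.T@d).round(1),'after-turn axes',(D.T@d).round(1),'j',s['joints'].round(2),'F',s['ft_force'].round(1),'w',round(s['width'],4),'t',s['time_s'])
lx=np.array([np.cos(np.radians(-3.3)),np.sin(np.radians(-3.3)),0]); ly=np.array([-lx[1],lx[0],0])
E
python3 - <<'E'
from look import *
need([.438,.351,.087],86.7)
i=dict(np.load('pics/w1i.npz')); P=cloud(np.load('pics/w1.npy'),i); z=P[...,2]
u,v=np.meshgrid(np.arange(640),np.arange(400))
m=(u>345)&(u<400)&(v>120)&(v<170)&(z>.165)&(z<.19); Q=P[m];print(len(Q),Q.min(0),Q.max(0),Q.mean(0),cv2.minAreaRect(Q[:,:2].astype(np.float32)))
C=np.array([.5396,.3454,0]); print('rel',(Q.mean(0)-C)@lx,(Q.mean(0)-C)@ly)
P0=cloud(np.load('pics/w0.npy'),r.camera_info('wrist'))
P=cloud(np.load('pics/s0.npy'),r.camera_info('scene')); print('lamp',P[60,312],P[75,312],P[135,326])
E
```

```text
pos [0.5336 0.2023 0.3854] turn [-9.9  -0.06  0.05] shift now-axes [298.1 127.2 123.2] after-turn axes [298.4 104.  142.9] j [ 0.25  0.29  1.46 -0.    1.39 -1.09] F [-0.4 -0.1  1. ] w 0.085 t 3.05
164 [0.5211 0.2498 0.1652] [0.5318 0.2658 0.1779] [0.526  0.2573 0.1739] ((0.5265554785728455, 0.2579270601272583), (0.015908831730484962, 0.010177148506045341), 87.26419067382812)
rel -0.0084879258907209 -0.08872430969353677
lamp [0.2473 0.4863 0.4948] [0.2614 0.4596 0.4368] [0.2242 0.6469 0.026 ]
```

```bash
python3 -m creep '[[[0,0,0],[-5,0,0],1],[[0,0,0],[-5,0,0],1],[[28,17,23],[0,0,0],1],[[28,17,23],[0,0,0],1],[[28,17,23],[0,0,0],1]]'; python3 -m creep '[[[28,17,23],[0,0,0],1],[[28,17,23],[0,0,0],1],[[28,17,23],[0,0,0],1],[[0,0,0],[0,0,0],1]]'; python3 - <<'E'
from look import *
snap('wrist','w2'); 
need([.438,.351,.087],86.7)
i=r.camera_info('wrist'); P=cloud(np.load('pics/w2.npy'),i)
for q in ('crank_handle',):
        for o in r.regions_of(q,'wrist')[:2]:
            Q=P[o['region']]; Q=Q[Q[:,2]>.1]; print(o['conf'],len(Q),cv2.minAreaRect(Q[:,:2].astype(np.float32)),Q[:,2].max())
E
```

```text
time_s: 3.47
tool_pos: [0.4854, 0.2771, 0.304]
tcp_rot: [0.514, -0.491, 0.508, 0.486]
ft_force: [1.1, -0.4, -0.1]
width: 0.0853
time_s: 3.8
tool_pos: [0.4288, 0.355, 0.2129]
tcp_rot: [0.511, -0.493, 0.507, 0.489]
ft_force: [0.7, 0.5, -0.6]
width: 0.0856
pos [0.4303 0.3543 0.2151] turn [1.22 0.08 0.55] shift now-axes [128.1  -6.6  -3.2] after-turn axes [128.1  -7.9  -2.9] j [ 0.57  0.41  1.75 -0.01  0.97 -0.96] F [ 0.6 -0.1  0.1] w 0.0854 t 3.85
0.8 5099 ((0.4565305709838867, 0.33783531188964844), (0.0716056227684021, 0.2063581794500351), 64.14715576171875) 0.35755883491502893
```

View pics/w2.png

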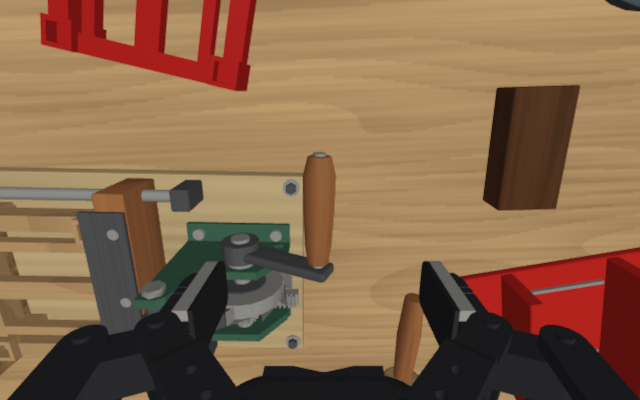

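Handle at (320,152)–(318,268), centred between the fingers.

```bash
python3 - <<'E'
from look import *
i=r.camera_info('wrist'); P=cloud(np.load('pics/w2.npy'),i)
Q=P[158:262,300:338].reshape(-1,3); Q=Q[(Q[:,2]>.09)&(Q[:,2]<.125)]; print(len(Q),cv2.minAreaRect(Q[:,:2].astype(np.float32)),Q[:,2].max())
w=np.argsort(-Q[:,2])[:200]; print(Q[w].mean(0))
E
python3 -m creep '[[[30,-2,-1],[0,0,0],1],[[30,-2,-1],[0,0,0],1],[[30,-2,-1],[0,0,0],1],[[15,-1,0],[0,0,0],1],[[0,0,0],[0,0,0],1]]'; python3 - <<'E'
from look import *
need([.438,.351,.087],86.7)
E
```

```text
3067 ((0.4469607174396515, 0.34805789589881897), (0.026180122047662735, 0.09525305032730103), 84.11548614501953) 0.12416142808616593
[0.4305 0.3499 0.1229]
time_s: 4.32
tool_pos: [0.4457, 0.3522, 0.1163]
tcp_rot: [0.518, -0.495, 0.499, 0.487]
ft_force: [0.0, -1.3, 0.3]
width: 0.0853
pos [0.4457 0.3522 0.1163] turn [1.27 0.66 1.48] shift now-axes [29.1  8.4 -1.8] after-turn axes [29.3  7.6 -1.6] j [ 0.55  0.55  1.83 -0.01  0.73 -0.98] F [ 0.  -1.3  0.3] w 0.0853 t 4.3167
```

```bash
python3 -m creep '[[[15,3,-1],[1.2,0.6,1.4],1],[[13,3,-1],[0,0,0],1],[[0,0,0],[0,0,0],0],[[0,0,0],[0,0,0],-0.6],[[0,0,0],[0,0,0],-1]]'; python3 -m creep '[[[0,0,0],[0,0,0],-1],[[0,0,0],[0,0,0],-1],[[0,0,0],[0,0,0],-1]]';python3 - <<'E'
from look import *
need([.438,.351,.087],86.7)
E
```

```text
time_s: 4.73
tool_pos: [0.4447, 0.3508, 0.0951]
tcp_rot: [0.518, -0.486, 0.511, 0.484]
ft_force: [0.0, 0.3, 0.1]
width: 0.0513
time_s: 4.98
tool_pos: [0.4459, 0.3506, 0.0984]
tcp_rot: [0.519, -0.486, 0.51, 0.484]
ft_force: [1.9, -2.6, -13.1]
width: 0.0217
pos [0.4459 0.3506 0.0984] turn [-0.06  0.43  0.7 ] shift now-axes [11.3  8.1 -0.1] after-turn axes [11.4  7.9 -0. ] j [ 0.55  0.57  1.84 -0.    0.71 -0.96] F [  1.9  -2.6 -13.1] w 0.0217 t 4.9833
```

Gripped about 10 mm too high. I'll open, go lower and grip again.

```bash
python3 -m creep '[[[0,0,0],[0,0,0],-0.4],[[0,0,0],[0,0,0],0],[[8,3,0],[0,0,0],0],[[8,3,0],[0,0,0],0],[[0,0,0],[0,0,0],0]]';python3 - <<'E'
from look import *
need([.438,.351,.087],86.7)
E
```

```text
time_s: 5.4
tool_pos: [0.4404, 0.3516, 0.0829]
tcp_rot: [0.521, -0.487, 0.508, 0.484]
ft_force: [0.2, 0.1, -0.1]
width: 0.0425
pos [0.4404 0.3516 0.0829] turn [-0.07  0.56  0.87] shift now-axes [-4.2  2.3 -0.7] after-turn axes [-4.1  2.3 -0.7] j [ 0.56  0.59  1.86 -0.    0.67 -0.95] F [ 0.2  0.1 -0.1] w 0.0425 t 5.4
```

```bash
python3 -m creep '[[[-3,2,0],[0,0.5,0.8],0],[[0,0,0],[0,0,0],-1],[[0,0,0],[0,0,0],-1],[[0,0,0],[0,0,0],-1],[[0,0,0],[0,0,0],-1]]';python3 - <<'E'
from look import *
need([.438,.351,.087],86.7)
E
```

```text
time_s: 5.82
tool_pos: [0.4374, 0.3509, 0.0852]
tcp_rot: [0.513, -0.486, 0.516, 0.485]
ft_force: [-0.1, 0.7, -1.8]
width: 0.0225
pos [0.4374 0.3509 0.0852] turn [ 0.02 -0.17 -0.15] shift now-axes [-1.8 -0.6  0.1] after-turn axes [-1.8 -0.6  0.1] j [ 0.56  0.59  1.85 -0.    0.7  -0.95] F [-0.1  0.7 -1.8] w 0.0225 t 5.8167
```

```bash
python3 -m creep '[[[4,0,1.5],[0,0,0],-1],[[4,0,1.5],[0,0,0],-1],[[4,0,1.2],[0,0,0],-1],[[2,0,0.5],[0,0,0],-1],[[2,0,0.5],[0,0,0],-1]]';python3 - <<'E'
from look import *
need([.438,.351,.087],86.7)
E
```

```text
time_s: 6.23
tool_pos: [0.4377, 0.3552, 0.0734]
tcp_rot: [0.513, -0.486, 0.515, 0.485]
ft_force: [-3.8, -6.6, 16.5]
width: 0.0222
pos [0.4377 0.3552 0.0734] turn [ 0.07 -0.2  -0.05] shift now-axes [-13.6  -0.5  -4.2] after-turn axes [-13.6  -0.6  -4.2] j [ 0.57  0.61  1.85 -0.    0.68 -0.95] F [-3.8 -6.6 16.5] w 0.0222 t 6.2333
```

```bash
python3 -m creep '[[[0,0,0],[0,0,0],-0.5],[[0,0,0],[0,0,0],0.2],[[0,0,0],[0,0,0],0.4],[[-25,0,0],[0,0,0],0.4],[[-40,0,0],[0,0,0],0.4]]';python3 -m creep '[[[-40,0,0],[0,0,0],0.4],[[-40,0,0],[0,0,0],0.4],[[-30,0,0],[7,0,0],0.4],[[0,0,0],[7,0,0],0.4],[[0,0,0],[7,0,0],0.4]]';python3 - <<'E'
from look import *
need([.526,.257,.25],-3.3)
E
```

```text
time_s: 6.65
tool_pos: [0.4357, 0.3543, 0.134]
tcp_rot: [0.509, -0.485, 0.519, 0.486]
ft_force: [0.4, -0.3, -0.2]
width: 0.06
time_s: 7.07
tool_pos: [0.438, 0.3568, 0.2563]
tcp_rot: [0.594, -0.382, 0.596, 0.381]
ft_force: [0.1, -0.2, 0.6]
width: 0.0597
pos [0.438  0.3568 0.2563] turn [68.65 -0.18  0.07] shift now-axes [   6.4 -121.6  -54. ] after-turn axes [  6.3 -94.6  93.6] j [ 0.57  0.38  1.67 -0.    1.09 -0.57] F [ 0.1 -0.2  0.6] w 0.0597 t 7.0667
```

```bash
python3 -m creep '[[[0,0,0],[7,0,0],0.4],[[0,0,0],[7,0,0],0.4],[[0,0,0],[7,0,0],0.4],[[0,0,0],[7,0,0],0.4],[[0,0,0],[7,0,0],0.4]]';python3 -m creep '[[[0,0,0],[7,0,0],0.4],[[0,0,0],[7,0,0],0.4],[[0,0,0],[7,0,0],0.4],[[0,0,0],[7,0,0],0.4],[[0,0,0],[5,0,0],0.4]]';python3 - <<'E'
from look import *
need([.526,.257,.25],-3.3)
E
```

```text
time_s: 7.48
tool_pos: [0.4386, 0.358, 0.2586]
tcp_rot: [0.685, -0.18, 0.683, 0.181]
ft_force: [0.1, 0.1, 0.5]
width: 0.06
time_s: 7.9
tool_pos: [0.4387, 0.3589, 0.2582]
tcp_rot: [0.707, 0.029, 0.706, -0.027]
ft_force: [-0.3, -0.2, -0.7]
width: 0.0595
pos [0.4387 0.3589 0.2582] turn [-1.2   0.15 -0.19] shift now-axes [  8.1 -94.8  95. ] after-turn axes [  8.2 -96.7  93. ] j [0.57 0.38 1.67 0.   1.09 0.65] F [-0.3 -0.2 -0.7] w 0.0595 t 7.9
```

```bash
python3 -m creep '[[[0,-24,24],[-1,0,0],0.4],[[0,-24,24],[0,0,0],0.4],[[0,-24,24],[0,0,0],0.4],[[0,-20,20],[0,0,0],0.4],[[0,0,0],[0,0,0],0.4]]';python3 - <<'E'
from look import *
need([.526,.257,.25],-3.3)
im,d=snap('wrist','w3'); i=r.camera_info('wrist'); P=cloud(d,i); z=P[...,2]
np.savez('pics/w3i.npz',**i)
print(proj([.526,.257,.176],i))
for o in r.recognise('pawl_lever','wrist')[:3]: print(o['conf'],o['centre'],proj(o['centre'],i))
E
```

```text
time_s: 8.32
tool_pos: [0.5265, 0.2592, 0.2577]
tcp_rot: [0.708, 0.025, 0.705, -0.021]
ft_force: [0.2, 0.2, -0.3]
width: 0.0595
pos [0.5265 0.2592 0.2577] turn [-0.4   0.2  -0.29] shift now-axes [ 7.7 -2.3 -0.4] after-turn axes [ 7.7 -2.3 -0.4] j [0.34 0.41 1.63 0.   1.1  0.41] F [ 0.2  0.2 -0.3] w 0.0595 t 8.3167
[324.5483 212.1606]
0.87 [0.5316, 0.2537, 0.132] [331.047  198.0339]
0.6 [0.4878, 0.3407, 0.1037] [272.8516  94.1008]
```

View pics/w3.png

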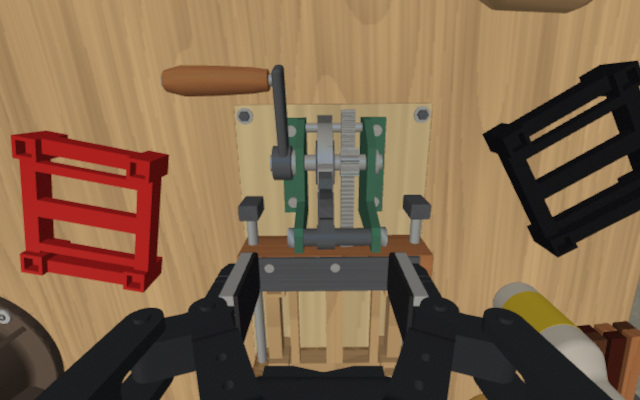

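The lever top shows at about (326,208), over the wheel and within 2 px of my prediction.

```bash
python3 - <<'E'
from look import *
im=cv2.imread('pics/w3.png'); cv2.imwrite('pics/w3c.png',cv2.resize(im[90:270,220:440],None,fx=3.3,fy=3.3,interpolation=2))
i=dict(np.load('pics/w3i.npz')); P=cloud(np.load('pics/w3.npy'),i); z=P[...,2]
m=np.zeros(z.shape,bool); m[150:245,300:350]=1; m&=z>.16; Q=P[m]; print(len(Q),Q.min(0),Q.max(0),cv2.minAreaRect(Q[:,:2].astype(np.float32)))
# pivot bar
m=np.zeros(z.shape,bool); m[225:250,300:372]=1; m&=(z>.124)&(z<.145); Q=P[m]; print(len(Q),Q.mean(0),Q.min(0),Q.max(0))
# shaft boss
E
```

```text
359 [0.5223 0.2501 0.16  ] [0.5325 0.3368 0.4013] ((0.529775857925415, 0.2934805154800415), (0.08645139634609222, 0.009525088593363762), 86.35298919677734)
1420 [0.5319 0.2176 0.132 ] [0.5015 0.2023 0.124 ] [0.5655 0.2303 0.1372]
```

View pics/w3c.png

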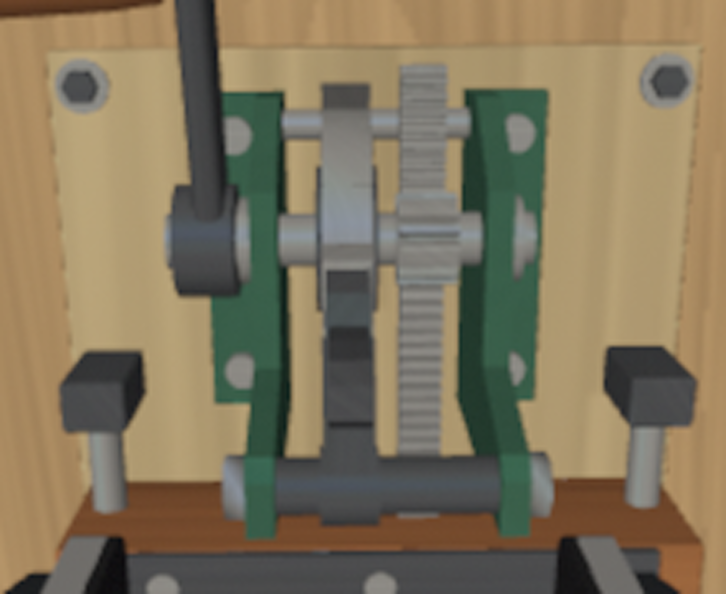

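```bash
python3 -m creep '[[[30,0,0],[0,0,0],-0.3],[[30,0,0],[0,0,0],-0.3],[[30,0,0],[0,0,0],-0.3],[[0,0,0],[0,0,0],-0.3]]';python3 - <<'E'
from look import *
need([.5265,.2575,.147],-3.3)
E
```

```text
time_s: 8.75
tool_pos: [0.5234, 0.2655, 0.1672]
tcp_rot: [0.709, 0.025, 0.704, -0.019]
ft_force: [-0.4, -0.1, -0.8]
width: 0.0297
pos [0.5234 0.2655 0.1672] turn [-0.25  0.42 -0.51] shift now-axes [20.1 -8.   3.5] after-turn axes [20.2 -7.8  3.6] j [0.35 0.5  1.73 0.01 0.89 0.41] F [-0.4 -0.1 -0.8] w 0.0297 t 8.75
```

```bash
python3 -m creep '[[[5,-8,3.5],[0,0.4,-0.5],-0.3],[[15,0,0],[0,0,0],-0.3],[[0,0,0],[0,0,0],-0.3]]';python3 - <<'E'
from look import *
need([.5265,.2575,.147],-3.3)
snap('wrist','w4')
E
```

```text
time_s: 9.0
tool_pos: [0.5261, 0.2589, 0.1488]
tcp_rot: [0.707, 0.02, 0.707, -0.021]
ft_force: [0.3, 0.6, 0.3]
width: 0.0298
pos [0.5261 0.2589 0.1488] turn [-0.05  0.01  0.03] shift now-axes [ 1.8 -1.4  0.5] after-turn axes [ 1.8 -1.4  0.5] j [ 0.34  0.53  1.74 -0.    0.87  0.4 ] F [0.3 0.6 0.3] w 0.0298 t 9.0
```

View pics/w4.png

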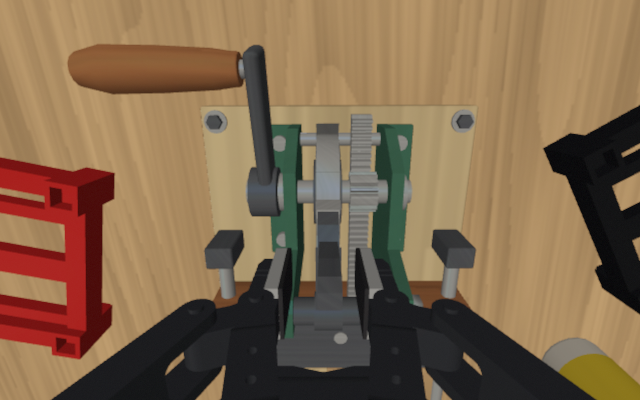

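The lever at (328,275) lies between the pads. Closing.

```bash
python3 -m creep '[[[1,-1,0.5],[0,0,0],-0.6],[[0,0,0],[0,0,0],-1],[[0,0,0],[0,0,0],-1],[[0,0,0],[0,0,0],-1]]';python3 - <<'E'
from look import *
need([.5265,.2575,.147],-3.3)
import math
# arc
s=r.read_state(); p=s['tool_pos']; g=p+[0,0,.019]
yr=(g[1]-.2155)*1000; zr=(g[2]-.124)*1000; print(yr,zr)
a0=math.atan2(zr,yr); rr=math.hypot(yr,zr)
for th in np.arange(0,2.01,.1): print(round(th,1),np.round([-(rr*math.sin(a0+th)-zr),rr*math.cos(a0+th)-yr],1),end=' ')
E
```

```text
time_s: 9.38
tool_pos: [0.5285, 0.2577, 0.1526]
tcp_rot: [0.709, 0.021, 0.705, -0.02]
ft_force: [2.5, 0.5, -13.0]
width: 0.0084
pos [0.5285 0.2577 0.1526] turn [-0.04  0.31 -0.03] shift now-axes [ 5.6 -0.3 -2. ] after-turn axes [ 5.6 -0.3 -2. ] j [ 0.34  0.53  1.74 -0.    0.87  0.4 ] F [  2.5   0.5 -13. ] w 0.0084 t 9.3833
42.16172505626167 47.60780859170072
0.0 [-0.  0.] 0.1 [-4. -5.] 0.2 [ -7.4 -10.3] 0.3 [-10.3 -16. ] 0.4 [-12.7 -21.9] 0.5 [-14.4 -28. ] 0.6 [-15.5 -34.2] 0.7 [-16.  -40.6] 0.8 [-15.8 -46.9] 0.9 [-15.  -53.2] 1.0 [-13.6 -59.4] 1.1 [-11.6 -65.5] 1.2 [ -8.9 -71.3] 1.3 [ -5.8 -76.8] 1.4 [ -2.  -81.9] 1.5 [  2.2 -86.7] 1.6 [  6.9 -91. ] 1.7 [ 11.9 -94.8] 1.8 [ 17.4 -98.1] 1.9 [  23.1 -100.8] 2.0 [  29.1 -103. ]
```

```bash
python3 -m creep '[[[0,-4,0],[0,0,0],-1],[[-2,-4,0],[0,0,0],-1]]';python3 - <<'E'
from look import *
need([.5265,.2575,.147],-3.3)
snap('wrist','w5')
E
```

```text
time_s: 9.55
tool_pos: [0.5284, 0.2527, 0.1561]
tcp_rot: [0.709, 0.023, 0.704, -0.019]
ft_force: [1.0, 2.6, -12.9]
width: 0.0081
pos [0.5284 0.2527 0.1561] turn [-0.1   0.42 -0.37] shift now-axes [ 9.1  4.7 -2.2] after-turn axes [ 9.1  4.7 -2.1] j [0.33 0.52 1.74 0.   0.87 0.39] F [  1.    2.6 -12.9] w 0.0081 t 9.55
```

View pics/w5.png

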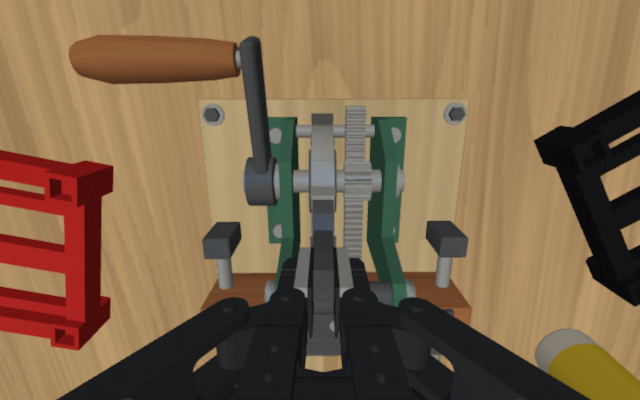

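```bash
python3 -m creep '[[[-3,-5,0],[0,0,0],-1],[[-3,-6,0],[0,0,0],-1],[[-3,-6,0],[0,0,0],-1]]';python3 - <<'E'
from look import *
need([.5265,.2575,.147],-3.3)
snap('wrist','w6');snap('side','d6')
for o in r.recognise('pawl_lever','side')[:3]: print(o['conf'],o['centre'])
E
```

```text
time_s: 9.85
tool_pos: [0.5273, 0.2366, 0.1654]
tcp_rot: [0.71, 0.024, 0.704, -0.018]
ft_force: [3.8, 3.5, -15.1]
width: 0.0087
pos [0.5273 0.2366 0.1654] turn [-0.07  0.47 -0.53] shift now-axes [18.6 20.7 -2.2] after-turn axes [18.4 20.8 -2. ] j [0.3  0.5  1.76 0.01 0.88 0.36] F [  3.8   3.5 -15.1] w 0.0087 t 9.85
0.41 [0.523, 0.2305, 0.1412]
```

View pics/w6.png

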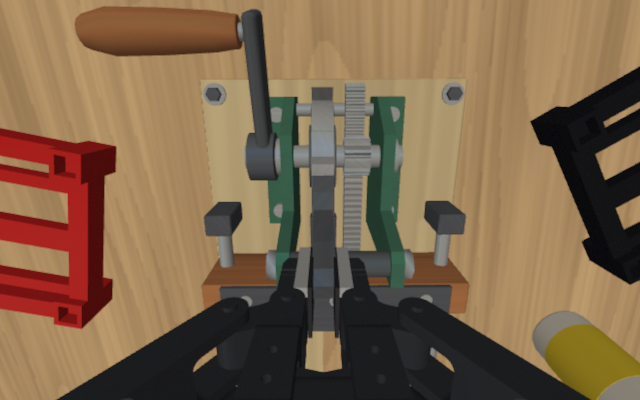

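```bash
python3 -m creep '[[[-2,-6,0],[0,0,0],-1],[[-1,-6,0],[0,0,0],-1],[[0,-6,0],[0,0,0],-1],[[0,-6,0],[0,0,0],-1],[[1,-6,0],[0,0,0],-1]]';python3 - <<'E'
from look import *
need([.5265,.2577,.1526],-3.3)
E
```

```text
time_s: 10.42
tool_pos: [0.5261, 0.21, 0.1696]
tcp_rot: [0.711, 0.026, 0.703, -0.016]
ft_force: [-1.1, 7.7, -0.4]
width: 0.0085
pos [0.5261 0.21   0.1696] turn [-0.1   0.65 -0.89] shift now-axes [17.7 47.3 -2.6] after-turn axes [17.  47.6 -2.3] j [0.26 0.47 1.78 0.01 0.87 0.31] F [-1.1  7.7 -0.4] w 0.0085 t 10.4167
```

```bash
python3 -m creep '[[[1,-7,0],[0,0.3,-0.4],-1],[[2,-7,0],[0,0.3,-0.4],-1],[[2,-6,0],[0,0,0],-1],[[3,-6,0],[0,0,0],-1],[[3,-6,0],[0,0,0],-1]]';python3 - <<'E'
from look import *
need([.5265,.2577,.1526],-3.3)
E
```

```text
time_s: 10.83
tool_pos: [0.5245, 0.1816, 0.1628]
tcp_rot: [0.709, 0.024, 0.705, -0.018]
ft_force: [-0.8, 7.4, -2.8]
width: 0.0081
pos [0.5245 0.1816 0.1628] turn [-0.1   0.33 -0.49] shift now-axes [10.8 76.  -2.6] after-turn axes [10.2 76.1 -2.4] j [0.21 0.47 1.81 0.01 0.85 0.26] F [-0.8  7.4 -2.8] w 0.0081 t 10.8333
```

```bash
python3 -m creep '[[[6,-6,0.5],[0,0.3,-0.4],-1],[[6,-6,0.5],[0,0,0],-1],[[7,-5,0],[0,0,0],-1],[[7,-5,0],[0,0,0],-1],[[7,-4,0],[0,0,0],-1]]';python3 - <<'E'
from look import *
need([.5265,.2577,.1526],-3.3)
snap('wrist','w7');snap('side','d7')
E
```

```text
time_s: 11.25
tool_pos: [0.5232, 0.1556, 0.137]
tcp_rot: [0.709, 0.021, 0.705, -0.02]
ft_force: [-3.5, 5.2, 2.9]
width: 0.0085
pos [0.5232 0.1556 0.137 ] turn [-0.01  0.28 -0.15] shift now-axes [-15.4 102.2  -2.5] after-turn axes [-15.6 102.2  -2.6] j [0.17 0.5  1.86 0.   0.78 0.22] F [-3.5  5.2  2.9] w 0.0085 t 11.25
```

View pics/w7.png

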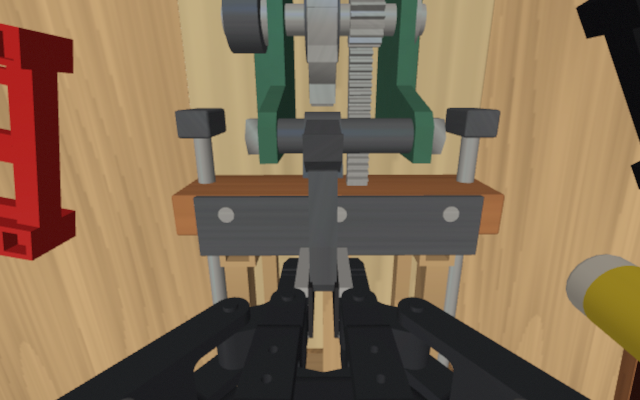

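The pawl is over the back, at about 1.8 rad. I'll nudge it further and release.

```bash
python3 -m creep '[[[5,-2,0],[0,0,0],-1],[[4,-1,0],[0,0,0],-1],[[0,0,0],[0,0,0],-0.7],[[0,0,0],[0,0,0],-0.2],[[0,0,0],[0,0,0],0]]';python3 -m creep '[[[-20,0,0],[0,0,0],0],[[-40,0,0],[0,0,0],0.4],[[-20,0,0],[-7,0,0],0.4],[[0,0,0],[-7,0,0],0.4]]'; python3 - <<'E'
from look import *
need([.438,.355,.20],86.7)
im,d=snap('wrist','w8'); 
i=r.camera_info('wrist'); P=cloud(d,i)
for o in r.recognise('pawl_lever','wrist')[:3]: print(o['conf'],o['centre'],proj(o['centre'],i))
E
```

```text
time_s: 11.77
tool_pos: [0.524, 0.1521, 0.132]
tcp_rot: [0.71, 0.02, 0.704, -0.02]
ft_force: [-0.5, -0.9, 0.9]
width: 0.036
time_s: 12.1
tool_pos: [0.5236, 0.1525, 0.2153]
tcp_rot: [0.706, -0.068, 0.702, 0.067]
ft_force: [0.4, -0.3, -0.4]
width: 0.0597
pos [0.5236 0.1525 0.2153] turn [-75.75   0.24   0.33] shift now-axes [ 14.6 215.1 -45.7] after-turn axes [ 15.3  97.1 197.3] j [ 0.16  0.39  1.78 -0.    0.96 -0.03] F [ 0.4 -0.3 -0.4] w 0.0597 t 12.1
0.87 [0.5246, 0.1986, 0.1568] [340.4839 149.5366]
```

View pics/w8.png

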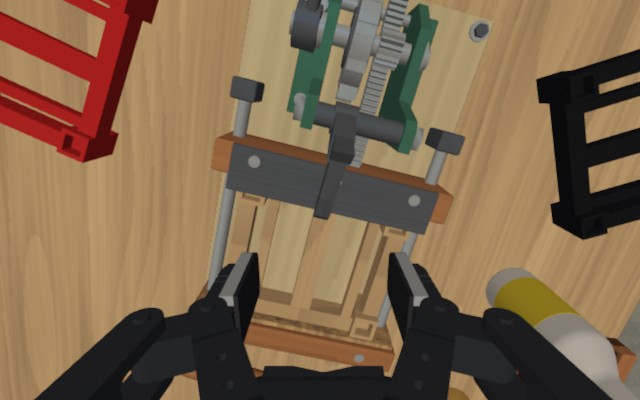

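Pawl is staying back: lever lies over the jaw lip at (335,185). Returning to the handle.

```bash
python3 -m creep '[[[-10,0,0],[-7,0,0],0.4],[[0,0,0],[-7,0,0],0.4],[[0,0,0],[-7,0,0],0.4],[[0,0,0],[-7,0,0],0.4],[[0,0,0],[-7,0,0],0.4]]';python3 -m creep '[[[0,0,0],[-7,0,0],0.4],[[0,0,0],[-7,0,0],0.4],[[0,0,0],[-7,0,0],0.4],[[0,0,0],[-7,0,0],0.4],[[0,0,0],[-7,0,0],0.4]]'; python3 - <<'E'
from look import *
need([.438,.355,.20],86.7)
E
```

```text
time_s: 12.62
tool_pos: [0.5218, 0.1524, 0.2206]
tcp_rot: [0.651, -0.275, 0.652, 0.274]
ft_force: [0.5, 0.2, -0.1]
width: 0.0599
time_s: 13.03
tool_pos: [0.5207, 0.1524, 0.2165]
tcp_rot: [0.535, -0.459, 0.54, 0.46]
ft_force: [-0.3, -1.3, 0.4]
width: 0.0596
pos [0.5207 0.1524 0.2165] turn [-5.68 -0.27 -0.36] shift now-axes [ 16.2 113.2 187.3] after-turn axes [ 16.5  94.2 197.5] j [ 0.16  0.39  1.78 -0.    0.98 -1.25] F [-0.3 -1.3  0.4] w 0.0596 t 13.0333
```

```bash
python3 -m creep '[[[0,0,0],[-5.7,0,0],0.4],[[1,17,36],[0,0,0],0.4],[[1,17,36],[0,0,0],0.4],[[1,17,36],[0,0,0],0.4],[[1,17,36],[0,0,0],0.4]]'; python3 -m creep '[[[1,17,36],[0,0,0],0.4],[[0,6,12],[0,0,0],0.4],[[0,0,0],[0,0,0],0.4]]'; python3 - <<'E'
from look import *
need([.438,.355,.0735],86.7)
im,d=snap('wrist','w9'); i=r.camera_info('wrist'); print(proj([.438,.355,.094],i)); P=cloud(d,i)
E
```

```text
time_s: 13.45
tool_pos: [0.4615, 0.2985, 0.2079]
tcp_rot: [0.514, -0.48, 0.523, 0.482]
ft_force: [0.8, -0.0, 0.2]
width: 0.0599
time_s: 13.7
tool_pos: [0.4373, 0.3555, 0.2039]
tcp_rot: [0.515, -0.477, 0.527, 0.479]
ft_force: [-0.2, -0.5, 0.0]
width: 0.0595
pos [0.4373 0.3555 0.2039] turn [-1.61 -0.58 -0.83] shift now-axes [130.4  -2.6   0.9] after-turn axes [130.4  -0.7  -0.4] j [ 0.57  0.44  1.73  0.    0.99 -0.92] F [-0.2 -0.5  0. ] w 0.0595 t 13.7
[326.3417 199.2708]
```

View pics/w9.png

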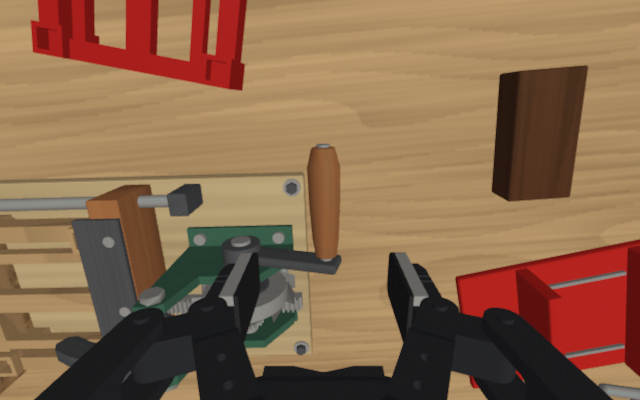

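Handle at (324,200) matches the prediction (326,199). Descending.

```bash
python3 -m creep '[[[33,0,0],[-1.6,-0.6,-0.8],0.4],[[33,0,0],[0,0,0],0.4],[[33,0,0],[0,0,0],0.4],[[0,0,0],[0,0,0],0.4]]'; python3 - <<'E'
from look import *
need([.438,.355,.0735],86.7)
E
```

```text
time_s: 14.08
tool_pos: [0.4391, 0.3519, 0.1023]
tcp_rot: [0.518, -0.483, 0.515, 0.482]
ft_force: [-0.5, 0.0, -0.3]
width: 0.06
pos [0.4391 0.3519 0.1023] turn [-0.59  0.11  0.17] shift now-axes [28.8  1.4  3. ] after-turn axes [28.8  1.3  3.1] j [ 0.56  0.57  1.84 -0.    0.73 -0.94] F [-0.5  0.  -0.3] w 0.06 t 14.0833
```

```bash
python3 -m creep '[[[15,1,3],[-0.6,0,0],0.4],[[17,0,0],[0,0,0],0],[[0,0,0],[0,0,0],-0.2],[[0,0,0],[0,0,0],-1],[[0,0,0],[0,0,0],-1]]';python3 -m creep '[[[0,0,0],[0,0,0],-1],[[0,0,0],[0,0,0],-1]]'; python3 - <<'E'
from look import *
need([.438,.355,.0735],86.7)
E
```

```text
time_s: 14.5
tool_pos: [0.4412, 0.3539, 0.073]
tcp_rot: [0.519, -0.481, 0.516, 0.482]
ft_force: [-5.2, 7.4, -8.0]
width: 0.0225
time_s: 14.67
tool_pos: [0.4411, 0.3533, 0.0749]
tcp_rot: [0.519, -0.481, 0.516, 0.482]
ft_force: [0.2, 0.2, -12.0]
width: 0.0223
pos [0.4411 0.3533 0.0749] turn [-0.83  0.22  0.07] shift now-axes [1.4 3.2 1.4] after-turn axes [1.4 3.2 1.5] j [ 0.56  0.61  1.85  0.    0.67 -0.94] F [  0.2   0.2 -12. ] w 0.0223 t 14.6667
```

```bash
cat >> look.py <<'E'
def crank(n=5,step=7):
    p=r.read_state()['tool_pos']; s=r.read_state()
    dx=p[0]-.438; y=(p[1]+.0576*dx-.278)*1000/ .998 ; zz=(p[2]+.019-.072)*1000
    a=np.degrees(np.arctan2(zz,y)); print('ang',a.round(1),'ratchet',np.radians(a-25).round(3),'rad',np.hypot(y,zz).round(1),'F',s['ft_force'].round(1),'w',s['width'].round(4))
    for k in range(n):
        b=np.radians(a+step*(k+1)); print(k,'x',round(zz-80*np.sin(b),1),'z',round(80*np.cos(b)-y,1)); zz=80*np.sin(b); y=80*np.cos(b)
    need([.438,.355,.0735],86.7)
E
python3 -c "
from look import *
crank()"
```

```text
Traceback (most recent call last):
  File "look.py", line 28, in crank
    a=np.degrees(np.arctan2(zz,y)); print('ang',a.round(1),'ratchet',np.radians(a-25).round(3),'rad',np.hypot(y,zz).round(1),'F',s['ft_force'].round(1),'w',s['width'].round(4))
                                                                                                                                                            ^^^^^^^^^^^^^^^^
AttributeError: 'float' object has no attribute 'round'
```

```bash
sed -i "s/s\['width'\].round(4)/round(s['width'],4)/" look.py
python3 -m creep '[[[-6,0,-2],[0,0,0],-1],[[-9,0,-3],[0,0,0],-1],[[-9,0,-4],[0,0,0],-1]]'
python3 -c "
from look import *
crank()"
```

```text
time_s: 14.92
tool_pos: [0.4402, 0.3403, 0.0985]
tcp_rot: [0.516, -0.482, 0.519, 0.482]
ft_force: [11.6, -15.9, -31.9]
width: 0.022
ang 36.0 ratchet 0.192 rad 77.3 F [ 11.6 -15.9 -31.9] w 0.022
0 x -9.1 z -4.1
1 x -6.7 z -7.1
2 x -5.8 z -7.9
3 x -4.8 z -8.5
4 x -3.7 z -9.0
pos [0.4402 0.3403 0.0985] turn [-0.8  -0.19 -0.15] shift now-axes [24.9  3.2 14.6] after-turn axes [25.   3.  14.5] j [ 0.54  0.57  1.86 -0.    0.72 -0.96] F [ 11.6 -15.9 -31.9] w 0.022 t 14.9167
```

```bash
python3 -m creep '[[[-5,0,-4],[0,0,0],-1],[[-5,0,-5],[0,0,0],-1]]'
python3 -c "
from look import *
crank(2); snap('wrist','w10')"
```

```text
time_s: 15.08
tool_pos: [0.4396, 0.3289, 0.1095]
tcp_rot: [0.515, -0.482, 0.52, 0.481]
ft_force: [3.7, -0.1, -21.1]
width: 0.0222
ang 47.9 ratchet 0.4 rad 76.1 F [  3.7  -0.1 -21.1] w 0.0222
0 x -9.0 z -5.0
1 x -5.1 z -8.3
pos [0.4396 0.3289 0.1095] turn [-0.86 -0.33 -0.24] shift now-axes [35.9  3.3 26.2] after-turn axes [36.   3.1 26. ] j [ 0.52  0.54  1.86 -0.    0.74 -0.97] F [  3.7  -0.1 -21.1] w 0.0222 t 15.0833
```

View pics/w10.png

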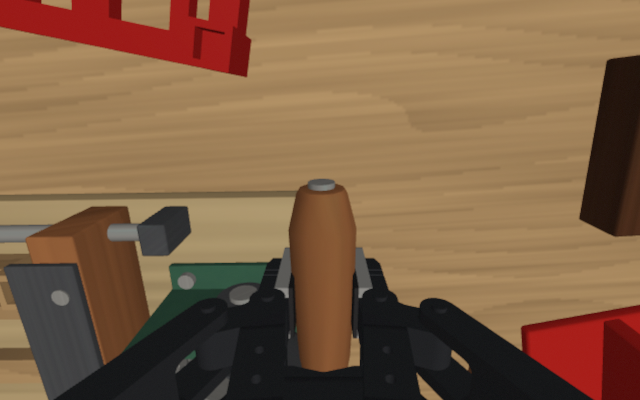

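Handle well held between the pads at (322,270), and the jaw is moving. Continuing.

```bash
python3 -m creep '[[[-7,0,-6],[0,0,0],-1],[[-5,0,-8],[0,0,0],-1],[[-4,0,-9],[0,0,0],-1],[[-3,0,-10],[0,0,0],-1]]'
python3 -c "
from look import *
crank(4)"
```

```text
time_s: 15.47
tool_pos: [0.4375, 0.292, 0.1269]
tcp_rot: [0.514, -0.483, 0.522, 0.481]
ft_force: [8.8, 7.4, -39.6]
width: 0.0221
ang 79.3 ratchet 0.948 rad 75.2 F [  8.8   7.4 -39.6] w 0.0221
0 x -5.9 z -8.8
1 x -0.0 z -9.8
2 x 1.2 z -9.7
3 x 2.3 z -9.5
pos [0.4375 0.292  0.1269] turn [-0.84 -0.59 -0.35] shift now-axes [52.8  3.7 63.4] after-turn axes [53.4  3.1 63. ] j [ 0.47  0.49  1.9  -0.01  0.76 -1.03] F [  8.8   7.4 -39.6] w 0.0221 t 15.4667
```

```bash
python3 -m creep '[[[2,0,-9],[0,0,0],-1],[[1,0,-10],[0,0,0],-1],[[3,0,-10],[0,0,0],-1],[[4,0,-9],[0,0,0],-1]]'
python3 -c "
from look import *
crank(4)"
```

```text
time_s: 15.8
tool_pos: [0.4359, 0.2587, 0.125]
tcp_rot: [0.52, -0.481, 0.516, 0.481]
ft_force: [-7.4, 10.9, 9.3]
width: 0.0225
ang 105.2 ratchet 1.399 rad 74.6 F [-7.4 10.9  9.3] w 0.0225
0 x -2.1 z -10.7
1 x 4.2 z -8.8
2 x 5.3 z -8.2
3 x 6.2 z -7.5
pos [0.4359 0.2587 0.125 ] turn [-0.97  0.26  0.21] shift now-axes [51.9  5.2 96. ] after-turn axes [51.5  3.4 96.3] j [ 0.4   0.47  1.96  0.    0.71 -1.1 ] F [-7.4 10.9  9.3] w 0.0225 t 15.8
```

```bash
python3 -m creep '[[[3,0,-9],[0,0,0],-1],[[4.5,0,-8.5],[0,0,0],-1],[[5.5,0,-8],[0,0,0],-1]]'
python3 -c "
from look import *
crank(4)"; python3 -m creep '[[[6,0,-7],[0,0,0],-1],[[6,0,-6],[0,0,0],-1]]'
python3 -c "
from look import *
crank(4)"
```

```text
time_s: 16.05
tool_pos: [0.4349, 0.2374, 0.1162]
tcp_rot: [0.525, -0.48, 0.512, 0.482]
ft_force: [-6.3, 10.3, 7.4]
width: 0.0227
ang 122.9 ratchet 1.708 rad 75.2 F [-6.3 10.3  7.4] w 0.0227
0 x 1.8 z -10.5
1 x 6.7 z -7.1
2 x 7.5 z -6.2
3 x 8.2 z -5.3
pos [0.4349 0.2374 0.1162] turn [-1.02  0.89  0.66] shift now-axes [ 44.4   6.2 116.8] after-turn axes [ 42.7   3.7 117.5] j [ 0.36  0.47  2.    0.02  0.65 -1.15] F [-6.3 10.3  7.4] w 0.0227 t 16.05
time_s: 16.22
tool_pos: [0.4344, 0.2263, 0.108]
tcp_rot: [0.528, -0.48, 0.509, 0.482]
ft_force: [-7.7, 8.4, 9.3]
width: 0.0222
ang 133.4 ratchet 1.893 rad 75.7 F [-7.7  8.4  9.3] w 0.0222
0 x 4.0 z -9.6
1 x 7.9 z -5.8
2 x 8.5 z -4.7
3 x 9.1 z -3.7
pos [0.4344 0.2263 0.108 ] turn [-1.02  1.17  0.94] shift now-axes [ 37.    6.7 127.9] after-turn axes [ 34.5   3.8 128.7] j [ 0.34  0.47  2.03  0.02  0.62 -1.17] F [-7.7  8.4  9.3] w 0.0222 t 16.2167
```

```bash
python3 -m creep '[[[4,0,-3],[0,0,0],-1],[[3,0,-2],[0,0,0],-1]]'
python3 -c "
from look import *
crank(1)"; python3 -m creep '[[[3,0,-2],[0,0,0],-1],[[3,0,-2],[0,0,0],-1]]'
python3 -c "
from look import *
crank(1)"
```

```text
time_s: 16.38
tool_pos: [0.4343, 0.2226, 0.1046]
tcp_rot: [0.53, -0.48, 0.507, 0.481]
ft_force: [-6.9, 9.1, 7.3]
width: 0.0223
ang 137.2 ratchet 1.958 rad 75.9 F [-6.9  9.1  7.3] w 0.0223
0 x 4.8 z -9.2
pos [0.4343 0.2226 0.1046] turn [-1.04  1.42  1.18] shift now-axes [ 34.3   7.  131.5] after-turn axes [ 31.1   3.9 132.4] j [ 0.33  0.48  2.04  0.03  0.6  -1.19] F [-6.9  9.1  7.3] w 0.0223 t 16.3833
time_s: 16.55
tool_pos: [0.4343, 0.2206, 0.1025]
tcp_rot: [0.532, -0.48, 0.505, 0.481]
ft_force: [-7.2, 9.5, 7.6]
width: 0.0222
ang 139.4 ratchet 1.996 rad 76.0 F [-7.2  9.5  7.6] w 0.0222
0 x 5.2 z -8.9
pos [0.4343 0.2206 0.1025] turn [-1.05  1.67  1.4 ] shift now-axes [ 32.7   7.2 133.3] after-turn axes [ 29.    4.  134.3] j [ 0.33  0.48  2.04  0.03  0.58 -1.2 ] F [-7.2  9.5  7.6] w 0.0222 t 16.55
```

```bash
python3 -m creep '[[[4,0,-3],[0,0,0],-1],[[4,0,-3],[0,0,0],-1]]'
python3 -c "
from look import *
crank(1)"; python3 -m creep '[[[4,0,-3],[0,0,0],-1],[[4,0,-3],[0,0,0],-1]]'
python3 -c "
from look import *
crank(1)"
```

```text
time_s: 16.72
tool_pos: [0.4342, 0.217, 0.0984]
tcp_rot: [0.534, -0.48, 0.503, 0.481]
ft_force: [-7.7, 11.6, 6.0]
width: 0.0222
ang 143.5 ratchet 2.068 rad 76.3 F [-7.7 11.6  6. ] w 0.0222
0 x 6.0 z -8.3
pos [0.4342 0.217  0.0984] turn [-1.04  1.93  1.64] shift now-axes [ 29.3   7.4 137. ] after-turn axes [ 24.9   4.2 138. ] j [ 0.32  0.48  2.06  0.04  0.56 -1.21] F [-7.7 11.6  6. ] w 0.0222 t 16.7167
time_s: 16.88
tool_pos: [0.4346, 0.2163, 0.097]
tcp_rot: [0.539, -0.479, 0.499, 0.481]
ft_force: [-25.8, 36.3, 57.0]
width: 0.0226
ang 144.7 ratchet 2.088 rad 76.1 F [-25.8  36.3  57. ] w 0.0226
0 x 6.0 z -8.3
pos [0.4346 0.2163 0.097 ] turn [-1.1   2.48  2.07] shift now-axes [ 29.3   8.2 137.4] after-turn axes [ 23.5   4.6 138.7] j [ 0.31  0.48  2.06  0.05  0.55 -1.23] F [-25.8  36.3  57. ] w 0.0226 t 16.8833
```

Stop reached: force jumped and motion ended. I'll ease off, release and lift.

```bash
python3 -m creep '[[[0,0,0],[0,0,0],-1],[[0,0,0],[0,0,0],-0.5],[[0,0,0],[0,0,0],0.2],[[0,0,0],[0,0,0],0.4],[[-25,0,0],[0,0,0],0.4]]'; python3 -m creep '[[[-40,0,0],[0,0,0],0.4],[[-40,0,0],[0,0,0],0.4],[[-40,0,0],[0,0,0],0.4],[[-20,0,0],[6,2,2],0.4],[[0,0,0],[7,0,0],0.4]]'
python3 -c "
from look import *
crank(1);need([.525,.09,.25],-3.3); snap('wrist','w11')"
```

```text
time_s: 17.3
tool_pos: [0.4339, 0.2187, 0.1272]
tcp_rot: [0.542, -0.479, 0.495, 0.481]
ft_force: [-0.5, -1.2, -0.5]
width: 0.0578
time_s: 17.72
tool_pos: [0.4283, 0.2109, 0.2821]
tcp_rot: [0.58, -0.415, 0.562, 0.419]
ft_force: [0.1, -0.3, -0.9]
width: 0.0597
ang 106.5 ratchet 1.422 rad 238.9 F [ 0.1 -0.3 -0.9] w 0.0597
0 x 155.7 z 35.9
pos [0.4283 0.2109 0.2821] turn [-14.48   1.29   0.76] shift now-axes [211.5  36.9 135.2] after-turn axes [208.6  -1.4 144.4] j [ 0.31  0.21  1.85  0.02  1.05 -0.96] F [ 0.1 -0.3 -0.9] w 0.0597 t 17.7167
pos [0.4283 0.2109 0.2821] turn [75.52  1.56 -0.41] shift now-axes [  31.4 -128.7  -86.3] after-turn axes [  32.1 -115.1  103.5] j [ 0.31  0.21  1.85  0.02  1.05 -0.96] F [ 0.1 -0.3 -0.9] w 0.0597 t 17.7167
```

View pics/w11.png

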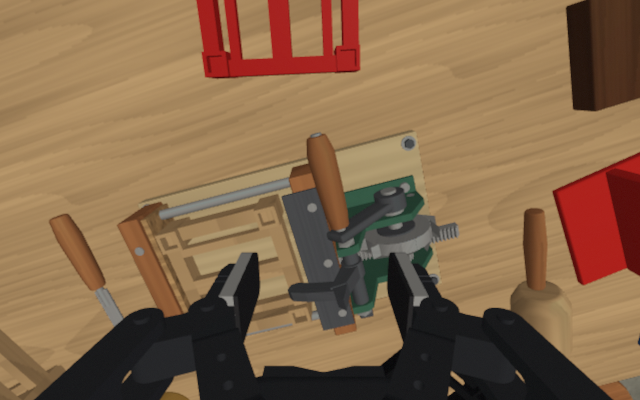

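Crank is at the -y side, pawl still back, jaw open. I need to check whether the thrown-back lever overhangs the frame's +y edge before lifting.

```bash
python3 -m creep '[[[0,-20,-13],[7,1.5,0],0],[[0,-20,-13],[7,0,0],0],[[0,-20,-13],[7,0,0],0],[[0,-20,-13],[7,0,0],0],[[0,0,0],[7,0,0],0]]'; python3 -m creep '[[[0,0,0],[7,0,0],0],[[0,0,0],[7,0,0],0],[[0,0,0],[7,0,0],0],[[0,0,0],[7,0,0],0],[[0,0,0],[7,0,0],0]]'
python3 -c "
from look import *
need([.525,.09,.25],-3.3)"
```

```text
time_s: 18.18
tool_pos: [0.4746, 0.1249, 0.2844]
tcp_rot: [0.676, -0.226, 0.665, 0.223]
ft_force: [0.3, 0.3, -0.8]
width: 0.0427
time_s: 18.6
tool_pos: [0.4748, 0.1217, 0.2847]
tcp_rot: [0.714, -0.007, 0.7, 0.008]
ft_force: [0.2, 0.1, -0.3]
width: 0.0426
pos [0.4748 0.1217 0.2847] turn [ 4.55  1.06 -0.13] shift now-axes [ 35.6 -32.9  48.8] after-turn axes [ 34.7 -28.8  51.9] j [ 0.12  0.23  1.82 -0.    1.07  0.09] F [ 0.2  0.1 -0.3] w 0.0426 t 18.6
```

```bash
python3 -m creep '[[[0,-8,15],[4.5,1,0],0],[[0,-10,18],[0,0,0],0],[[0,-10,18],[0,0,0],0],[[0,0,0],[0,0,0],0]]'
python3 -c "
from look import *
im,d=snap('wrist','w12'); i=r.camera_info('wrist'); np.savez('pics/w12i.npz',**i)
need([.525,.09,.25],-3.3)
for q in ('slat','frame','jaw_face'):
  for o in r.recognise(q,'wrist')[:3]: print(q,o['conf'],o['centre'],proj(o['centre'],i))
"
```

```text
time_s: 18.93
tool_pos: [0.5253, 0.0905, 0.2859]
tcp_rot: [0.708, 0.022, 0.706, -0.019]
ft_force: [-0.9, -0.1, -0.3]
width: 0.0428
pos [0.524  0.0911 0.2857] turn [-0.06  0.09 -0.22] shift now-axes [35.7 -1.2  1. ] after-turn axes [35.7 -1.1  1. ] j [0.05 0.3  1.71 0.   1.12 0.1 ] F [-0.6 -0.4 -0.7] w 0.0429 t 18.9833
slat 0.84 [0.5312, 0.0816, 0.0682] [330.0694 175.8505]
slat 0.84 [0.3355, -0.2103, 0.0477] [205.2272 377.3691]
slat 0.74 [0.2661, 0.2082, 0.0496] [74.4881 70.5371]
frame 0.95 [0.5305, 0.0811, 0.0678] [329.4579 176.2414]
frame 0.91 [0.7859, 0.1941, 0.0468] [564.1635  53.5915]
frame 0.7 [0.2697, 0.2068, 0.0531] [75.8729 71.5059]
jaw_face 0.61 [0.5457, 0.1825, 0.0843] [339.7544  77.9143]
jaw_face 0.23 [0.5312, 0.0776, 0.0679] [330.2552 179.2775]
```

View pics/w12.png

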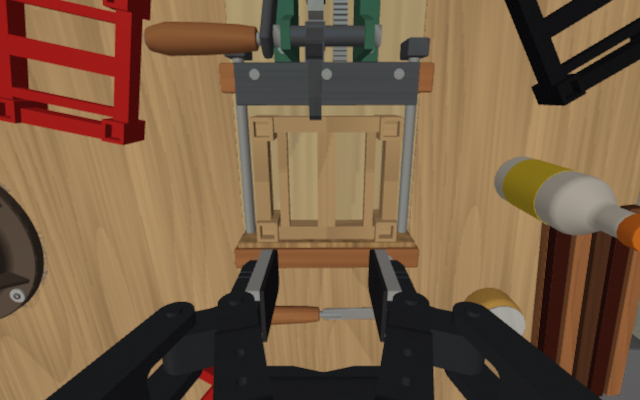

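```bash
python3 - <<'E'
from look import *
im=cv2.imread('pics/w12.png'); cv2.imwrite('pics/w12c.png',cv2.resize(im[30:270,220:440],None,fx=2.5,fy=2.5,interpolation=2))
i=dict(np.load('pics/w12i.npz')); P=cloud(np.load('pics/w12.npy'),i); z=P[...,2]
m=np.zeros(z.shape,bool); m[30:125,300:330]=1; m&=(z>.105)&(z<.2); Q=P[m]; print('lever',len(Q),Q.min(0),Q.max(0)); print(Q[np.argsort(Q[:,1])[:15]])
m=np.zeros(z.shape,bool); m[108:246,248:402]=1; m&=(z>.068)&(z<.081); Q=P[m]; print('frame top',len(Q),Q.min(0),Q.max(0),cv2.minAreaRect(Q[:,:2].astype(np.float32)))
for c in (slice(250,276),slice(375,400)):
  for rr in (slice(112,140),slice(218,244)):
    q=P[rr,c].reshape(-1,3); q=q[(q[:,2]>.069)&(q[:,2]<.082)]; print(len(q),cv2.minAreaRect(q[:,:2].astype(np.float32)),q[:,2].mean())
# slat
m=np.zeros(z.shape,bool); m[140:210,305:350]=1; m&=(z>.055)&(z<.078); Q=P[m]; print('slat',len(Q),cv2.minAreaRect(Q[:,:2].astype(np.float32)),Q[:,2].mean())
E
```

```text
lever 1562 [0.5117 0.1479 0.1255] [0.5362 0.2188 0.1832]
[[0.5255 0.1479 0.1443]
 [0.5247 0.148  0.1444]
 [0.5222 0.1481 0.1446]
 [0.5239 0.1481 0.146 ]
 [0.5231 0.1481 0.1455]
 [0.5205 0.1482 0.1443]
 [0.5214 0.1482 0.1455]
 [0.5197 0.1483 0.1448]
 [0.5189 0.1484 0.1451]
 [0.5172 0.1484 0.1447]
 [0.5181 0.1485 0.1459]
 [0.5164 0.1485 0.1448]
 [0.5256 0.1488 0.1458]
 [0.5248 0.1489 0.1466]
 [0.5231 0.1489 0.1454]]
frame top 9396 [ 0.431  -0.0029  0.068 ] [0.6103 0.1501 0.0806] ((0.5245421528816223, 0.07367559522390366), (0.14442837238311768, 0.1796150654554367), 86.7308578491211)
332 ((0.4631631374359131, 0.13844089210033417), (0.02261892519891262, 0.025486567988991737), 85.16902160644531) 0.07592772710045584
350 ((0.4499364495277405, 0.023130126297473907), (0.028454454615712166, 0.030186036601662636), 84.318603515625) 0.07550581672065021
299 ((0.5938854813575745, 0.1306849718093872), (0.022927775979042053, 0.025182204321026802), 88.30817413330078) 0.07495919857522272
415 ((0.5936939716339111, 0.014289752580225468), (0.027993125841021538, 0.028844965621829033), 86.50399780273438) 0.07543278388487888
slat 1257 ((0.5274948477745056, 0.08203913271427155), (0.07894298434257507, 0.01951114647090435), 86.40093994140625) 0.06871247956111279
```

View pics/w12c.png

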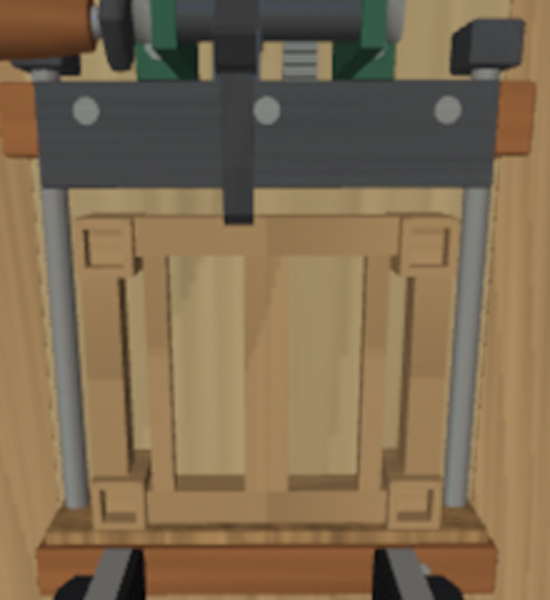

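Frame: posts' midline puts its centre at about (0.526, 0.077). The thrown-back lever's tip is at y≈0.148, z≈0.145 and the frame's edge at y≈0.147. So I'll lift only about 66 mm, until the feet clear the jaw top, then shift to -y before going higher.

```bash
python3 -m creep '[[[36,-6,1],[0,0,0],-0.1],[[36,-5,1],[0,0,0],-0.1],[[36,-5,0],[0,0,0],-0.1],[[36,-2,0],[0,0,0],-0.1],[[0,0,0],[0,0,0],-0.1]]'; python3 - <<'E'
from look import *
need([.526,.077,.043],-3.3)
snap('wrist','w13'); i=r.camera_info('wrist'); 
E
```

```text
time_s: 19.55
tool_pos: [0.5226, 0.0769, 0.1416]
tcp_rot: [0.711, 0.02, 0.703, -0.016]
ft_force: [0.4, 0.2, -0.4]
width: 0.0386
pos [0.5226 0.0769 0.1416] turn [ 0.37  0.65 -0.31] shift now-axes [98.6 -0.2  2.3] after-turn axes [98.6  0.3  3.4] j [0.02 0.47 1.9  0.01 0.76 0.07] F [ 0.4  0.2 -0.4] w 0.0386 t 19.55
```

View pics/w13.png

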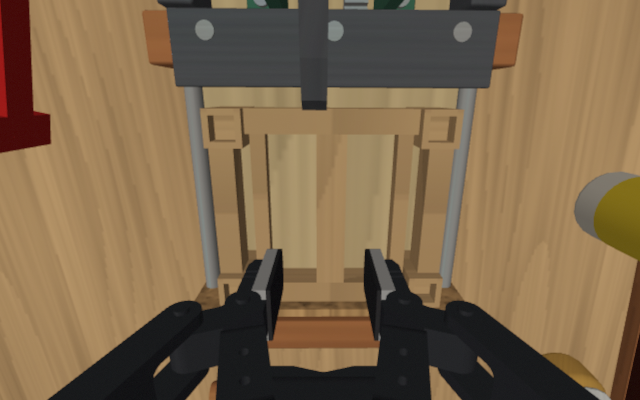

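Slat at (330,200), fingers centred at about column 323, so a shift of about +3.5 mm agrees. Descending.

```bash
python3 -m creep '[[[20,0,3.5],[0.4,0.6,-0.3],-0.1],[[25,0,0],[0,0,0],-0.1],[[0,0,0],[0,0,0],-0.1]]'; python3 - <<'E'
from look import *
need([.526,.077,.043],-3.3)
E
```

```text
time_s: 19.85
tool_pos: [0.5299, 0.0785, 0.1052]
tcp_rot: [0.711, 0.02, 0.703, -0.02]
ft_force: [-0.9, 0.1, -0.8]
width: 0.0383
pos [0.5299 0.0785 0.1052] turn [ 0.1   0.63 -0.06] shift now-axes [62.2 -1.8 -4.5] after-turn axes [62.2 -1.7 -3.8] j [0.02 0.53 1.91 0.   0.69 0.08] F [-0.9  0.1 -0.8] w 0.0383 t 19.85
```

```bash
python3 -m creep '[[[15,-1.5,-3],[0,0.6,0],-0.1],[[20,0,0],[0,0,0],-0.1],[[0,0,0],[0,0,0],-0.1]]'; python3 - <<'E'
from look import *
need([.5265,.077,.043],-3.3)
snap('wrist','w14')
E
```

```text
time_s: 20.1
tool_pos: [0.5295, 0.0782, 0.0753]
tcp_rot: [0.71, 0.02, 0.704, -0.018]
ft_force: [-1.1, -0.5, -0.2]
width: 0.0382
pos [0.5295 0.0782 0.0753] turn [ 0.22  0.45 -0.1 ] shift now-axes [32.3 -1.4 -3.2] after-turn axes [32.3 -1.3 -2.9] j [0.02 0.58 1.93 0.   0.62 0.07] F [-1.1 -0.5 -0.2] w 0.0382 t 20.1
```

View pics/w14.png

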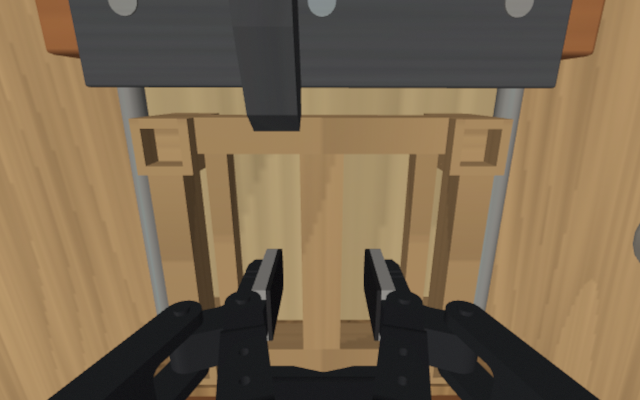

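The slat (col 321) is centred between the pads (274/376). Going down and closing.

```bash
python3 -m creep '[[[16,-1,0],[0,0.4,0],-0.1],[[18,0,0],[0,0,0],-0.1],[[0,0,0],[0,0,0],-0.1]]'; python3 - <<'E'
from look import *
need([.5295,.077,.043],-3.3)
E
```

```text
time_s: 20.4
tool_pos: [0.5328, 0.0776, 0.0481]
tcp_rot: [0.71, 0.019, 0.703, -0.018]
ft_force: [-1.1, -0.2, -0.4]
width: 0.0385
pos [0.5328 0.0776 0.0481] turn [ 0.27  0.54 -0.15] shift now-axes [ 5.1 -0.8 -3.3] after-turn axes [ 5.1 -0.8 -3.3] j [0.02 0.63 1.94 0.   0.57 0.07] F [-1.1 -0.2 -0.4] w 0.0385 t 20.4
```

```bash
python3 -m creep '[[[5,-0.5,-3],[0,0.5,0],-0.1],[[2,0,0],[0,0,0],-0.3],[[0,0,0],[0,0,0],-0.7],[[0,0,0],[0,0,0],-1],[[0,0,0],[0,0,0],-1]]';python3 -m creep '[[[0,0,0],[0,0,0],-1]]'; python3 - <<'E'
from look import *
need([.5295,.077,.043],-3.3)
E
```

```text
time_s: 20.82
tool_pos: [0.5312, 0.0776, 0.0462]
tcp_rot: [0.709, 0.02, 0.705, -0.017]
ft_force: [-0.1, 0.0, -3.1]
width: 0.019
time_s: 20.9
tool_pos: [0.5313, 0.0776, 0.0466]
tcp_rot: [0.709, 0.02, 0.705, -0.017]
ft_force: [0.3, 0.1, -3.2]
width: 0.0188
pos [0.5313 0.0776 0.0466] turn [ 0.3   0.29 -0.17] shift now-axes [ 3.6 -0.7 -1.8] after-turn axes [ 3.6 -0.7 -1.7] j [0.02 0.63 1.94 0.   0.57 0.07] F [ 0.3  0.1 -3.2] w 0.0188 t 20.9
```

```bash
python3 -m creep '[[[-8,0,0],[0,0,0],-1],[[-10,0,0],[0,0,0],-1],[[-10,0,0],[0,0,0],-1]]'; python3 - <<'E'
from look import *
need([.5305,.0765,.110],-3.3)
E
```

```text
time_s: 21.15
tool_pos: [0.5302, 0.0775, 0.0752]
tcp_rot: [0.707, 0.02, 0.706, -0.018]
ft_force: [-0.8, 0.6, -3.3]
width: 0.0187
pos [0.5302 0.0775 0.0752] turn [ 0.29  0.08 -0.17] shift now-axes [-34.8  -0.9   0.4] after-turn axes [-34.8  -1.    0.4] j [0.02 0.58 1.93 0.   0.63 0.07] F [-0.8  0.6 -3.3] w 0.0187 t 21.15
```

```bash
python3 -m creep '[[[-9,-0.5,0],[0,0,0],-1],[[-10,-0.5,0],[0,0,0],-1],[[-8,-0.5,0],[0,0,0],-1]]'; python3 - <<'E'
from look import *
need([.5305,.0765,.110],-3.3)
im,d=snap('wrist','w15')
E
```

```text
time_s: 21.4
tool_pos: [0.5302, 0.0762, 0.1066]
tcp_rot: [0.708, 0.02, 0.706, -0.017]
ft_force: [-0.3, -0.6, -2.5]
width: 0.019
pos [0.5302 0.0762 0.1066] turn [ 0.28  0.18 -0.2 ] shift now-axes [-3.4  0.3  0.3] after-turn axes [-3.4  0.3  0.2] j [0.02 0.53 1.91 0.01 0.7  0.07] F [-0.3 -0.6 -2.5] w 0.019 t 21.4
```

View pics/w15.png

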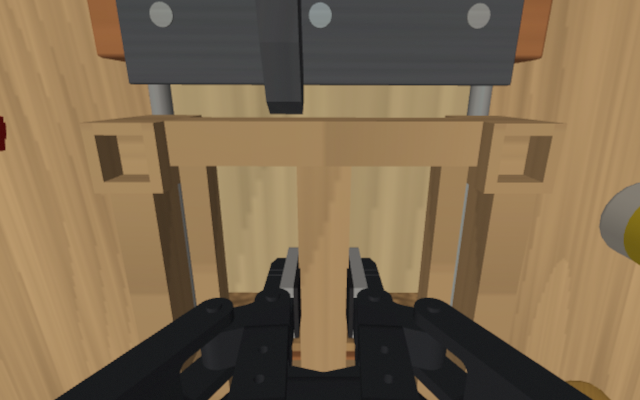

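Frame held, with a small gap between lever tip (row 112) and frame edge (row 117). A few mm more, then -y.

```bash
python3 -m creep '[[[-4,-2,0],[0,0,0],-1],[[-3,-4,0],[0,0,0],-1],[[-3,-8,0],[0,0,0],-1],[[-10,-15,0],[0,0,0],-1],[[-20,-15,0],[0,0,0],-1]]'; python3 -m creep '[[[-20,-10,0],[0,0,0],-1],[[-30,0,0],[0,0,0],-1],[[-30,0,0],[0,0,0],-1],[[-30,0,0],[0,0,0],-1]]'; python3 - <<'E'
from look import *
need([.56,-.36,.30],-3.3)
im,d=snap('wrist','w16'); snap('side','d16')
E
```

```text
time_s: 21.87
tool_pos: [0.5265, 0.0311, 0.1477]
tcp_rot: [0.707, 0.019, 0.707, -0.016]
ft_force: [0.7, -0.8, -3.0]
width: 0.0188
time_s: 22.2
tool_pos: [0.5233, 0.0148, 0.2584]
tcp_rot: [0.704, 0.02, 0.71, -0.018]
ft_force: [1.5, 0.5, -3.3]
width: 0.0185
pos [0.5233 0.0148 0.2584] turn [ 0.26 -0.54 -0.18] shift now-axes [ -43.3 -372.2   56.2] after-turn axes [ -41.6 -372.    58.2] j [-0.1   0.32  1.76  0.    1.07 -0.05] F [ 1.5  0.5 -3.3] w 0.0185 t 22.2
```

View pics/d16.png

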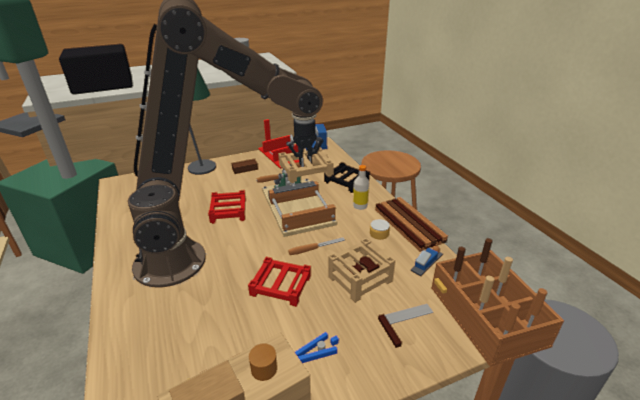

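View pics/w16.png

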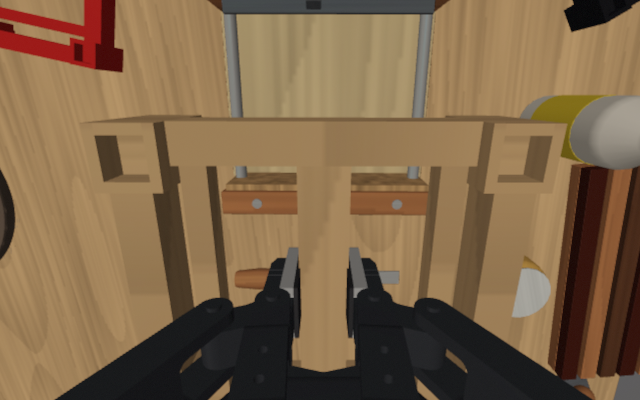

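Frame is lifted out and level, and the clamp is empty. Next, the stack pose from the fixed cameras.

```bash
cat > stk.py <<'E'
from look import *
from scipy.optimize import least_squares
def fit(P,tag):
    sel=(np.hypot(P[...,0]-.57,P[...,1]+.37)<.16)&(P[...,2]>.094)&(P[...,2]<.108)
    lab,n=0,0
    m=sel.astype(np.uint8); n,L,st,ce=cv2.connectedComponentsWithStats(m)
    pts=[]
    for k in range(1,n):
        if st[k,4]>=12:
            Q=P[L==k]; pts.append(np.r_[ (Q.min(0)+Q.max(0))[:2]/2,Q[:,2].mean(),st[k,4]]); print(tag,st[k],Q.min(0),Q.max(0),cv2.minAreaRect(Q[:,:2].astype(np.float32)))
E
python3 - <<'E'
from stk import *
snap('scene','s16')
for c in ('side','scene'):
    P=cloud(np.load('pics/%s16.npy'%('d' if c=='side' else 's')),r.camera_info(c)); fit(P,c)
im=cv2.imread('pics/d16.png')[230:310,320:410]; im2=cv2.imread('pics/s16.png')[235:305,235:310]
cv2.imwrite('pics/st16.png',np.hstack([cv2.resize(im,(400,380)),cv2.resize(im2,(400,380))]))
E
```

```text
side [360 238  14  12  73] [ 0.6015 -0.3148  0.094 ] [ 0.6391 -0.2643  0.1041] ((0.620988667011261, -0.2906932234764099), (0.036487121134996414, 0.04991475120186806), 7.390048503875732)
side [329 244  67  39 584] [ 0.4786 -0.4365  0.094 ] [ 0.6615 -0.2763  0.108 ] ((0.5697506070137024, -0.3525852560997009), (0.16346248984336853, 0.14248347282409668), 11.719139099121094)
side [342 266   8   7  23] [ 0.4926 -0.3879  0.0941] [ 0.5104 -0.357   0.0977] ((0.5007359981536865, -0.37361326813697815), (0.01408679224550724, 0.03121817298233509), 14.719213485717773)
scene [257 246  14  10  61] [ 0.4797 -0.3344  0.094 ] [ 0.5266 -0.2929  0.1076] ((0.4992648959159851, -0.30593305826187134), (0.04396378993988037, 0.03760702535510063), 54.44890213012695)
scene [277 252  11   6  20] [ 0.5604 -0.3117  0.094 ] [ 0.5897 -0.2765  0.1001] ((0.5724778175354004, -0.29123032093048096), (0.03803878277540207, 0.02396741323173046), 41.256385803222656)
scene [288 253  13  19  75] [ 0.5938 -0.345   0.0942] [ 0.6496 -0.2614  0.1062] ((0.6229118704795837, -0.30766022205352783), (0.04134342074394226, 0.08451095968484879), 15.817949295043945)
scene [252 255   6   8  14] [ 0.4949 -0.3716  0.0941] [ 0.5092 -0.3403  0.0977] ((0.5033328533172607, -0.3560812473297119), (0.030080189928412437, 0.014404735527932644), 83.60514068603516)
scene [243 256  35  24 238] [ 0.5021 -0.4358  0.094 ] [ 0.6068 -0.3107  0.1078] ((0.5450823903083801, -0.37163570523262024), (0.10276684165000916, 0.11358758062124252), 13.321435928344727)
scene [273 269  19  15  72] [ 0.6156 -0.4103  0.094 ] [ 0.6643 -0.3417  0.1066] ((0.6471906900405884, -0.38227400183677673), (0.07148599624633789, 0.04458514600992203), 73.4300765991211)
```

View pics/st16.png

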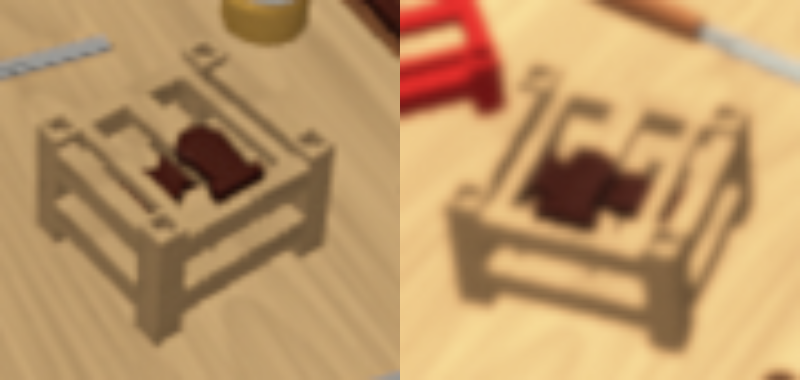

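```bash
python3 -m creep '[[[-35,0,0],[0,-0.5,0],-1],[[-15,-37,7],[0,0,0],-1],[[-15,-37,7],[0,0,0],-1],[[-15,-37,7],[0,0,0],-1],[[-15,-37,7],[0,0,0],-1]]'; python3 -m creep '[[[-15,-37,7],[0,0,0],-1],[[-15,-37,7],[0,0,0],-1],[[-15,-37,7],[0,0,0],-1],[[-15,-37,7],[0,0,0],-1],[[-15,-37,7],[0,0,0],-1]]'; python3 - <<'E'
from look import *
need([.595,-.468,.45],12)
E
```

```text
time_s: 22.77
tool_pos: [0.5414, -0.1345, 0.3473]
tcp_rot: [0.703, 0.018, 0.711, -0.013]
ft_force: [0.1, 0.5, -2.5]
width: 0.0189
time_s: 23.18
tool_pos: [0.5669, -0.331, 0.4134]
tcp_rot: [0.698, 0.02, 0.715, -0.01]
ft_force: [0.1, 0.4, -3.2]
width: 0.0187
pos [ 0.5669 -0.331   0.4134] turn [-14.48  -1.29  -0.94] shift now-axes [ -39.3 -135.2   33.1] after-turn axes [ -36.6 -139.9   -1. ] j [-0.63  0.44  1.17 -0.    1.56 -0.58] F [ 0.1  0.4 -3.2] w 0.0187 t 23.1833
```

```bash
python3 -m creep '[[[0,0,0],[-7,-0.6,-0.5],-1],[[0,0,0],[-7,-0.6,-0.5],-1],[[-10,-35,0],[0,0,0],-1],[[-10,-35,0],[0,0,0],-1],[[-10,-35,0],[0,0,0],-1]]'; python3 -m creep '[[[-8,-30,0],[0,0,0],-1],[[0,0,0],[0,0,0],-1]]'; python3 - <<'E'
from look import *
need([.595,-.468,.45],12)
im,d=snap('wrist','w17');i=r.camera_info('wrist'); np.savez('pics/w17i.npz',**i)
E
```

```text
time_s: 23.6
tool_pos: [0.5867, -0.4428, 0.4317]
tcp_rot: [0.698, -0.071, 0.708, 0.078]
ft_force: [1.4, -0.5, -2.1]
width: 0.0188
time_s: 23.77
tool_pos: [0.5925, -0.4802, 0.4335]
tcp_rot: [0.697, -0.068, 0.71, 0.078]
ft_force: [-0.2, 0.3, -4.2]
width: 0.0187
pos [ 0.5925 -0.4802  0.4335] turn [-0.13 -0.97 -0.94] shift now-axes [-16.4  11.7   4.6] after-turn axes [-16.5  11.4   4.9] j [-0.77  0.65  0.76 -0.    1.75 -0.97] F [-0.2  0.3 -4.2] w 0.0187 t 23.7667
```

View pics/w17.png

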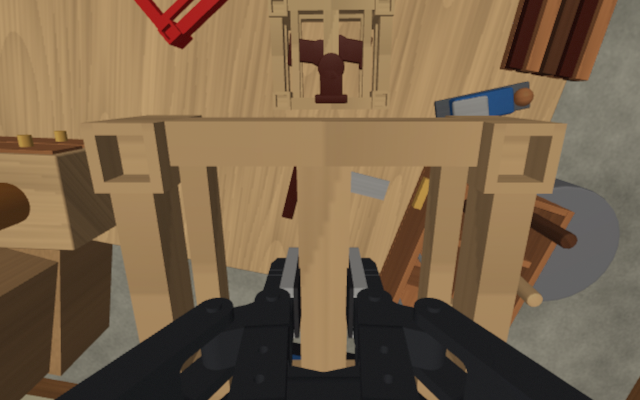

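The stack shows at top centre, (272–392, 0–107), long side along image x, nearly aligned. Zooming in and fitting the posts.

```bash
python3 -m creep '[[[-5,10,4],[0,-1,-0.9],-1],[[0,0,0],[0,0,0],-1]]'; python3 - <<'E'
from stk import *
im,d=snap('wrist','w18');i=r.camera_info('wrist'); np.savez('pics/w18i.npz',**i); P=cloud(d,i)
im=cv2.imread('pics/w18.png')[0:125,260:400]; cv2.imwrite('pics/w18c.png',cv2.resize(im,None,fx=4.7,fy=4.7,interpolation=2))
need([.595,-.468,.45],12)
fit(P,'w')
E
```

```text
time_s: 23.98
tool_pos: [0.5944, -0.469, 0.432]
tcp_rot: [0.702, -0.07, 0.705, 0.076]
ft_force: [1.4, 0.4, -2.5]
width: 0.0187
pos [ 0.594  -0.4695  0.4309] turn [-0.19 -0.32 -0.58] shift now-axes [-19.1   1.5   1.2] after-turn axes [-19.1   1.3   1.3] j [-0.76  0.63  0.81  0.    1.72 -0.96] F [-0.1 -0.4 -3.5] w 0.0189 t 24.0333
w [261   1  57  87 895] [ 0.4764 -0.3916  0.094 ] [ 0.5466 -0.2858  0.1051] ((0.5197505950927734, -0.3415772318840027), (0.0707477480173111, 0.10224193334579468), 10.534780502319336)
w [356   0  32  26 373] [ 0.5956 -0.2933  0.094 ] [ 0.6367 -0.2652  0.1038] ((0.6155428290367126, -0.2821548879146576), (0.03920459747314453, 0.027151726186275482), 11.490349769592285)
w [ 308    2   56  114 1813] [ 0.5408 -0.4204  0.094 ] [ 0.6298 -0.2722  0.1079] ((0.5812490582466125, -0.3474918305873871), (0.07125486433506012, 0.1400991678237915), 11.454130172729492)
w [358  18   8  11  20] [ 0.6022 -0.3023  0.094 ] [ 0.6103 -0.2892  0.0952] ((0.6058148741722107, -0.2959604859352112), (0.013548917137086391, 0.004394771996885538), 54.7806510925293)
w [373  25  13  34 113] [ 0.6
[... 1855 characters left out ...]
  0.094 ] [ 0.5567 -0.3941  0.1044] ((0.5276100635528564, -0.4124601185321808), (0.053948335349559784, 0.034565433859825134), 11.742868423461914)
w [349  95  35  21 286] [ 0.6139 -0.4069  0.094 ] [ 0.6608 -0.3789  0.1038] ((0.6364074349403381, -0.3939334452152252), (0.04666699841618538, 0.02567821741104126), 8.870020866394043)
w [301 104   7   5  17] [ 0.5483 -0.4152  0.094 ] [ 0.5567 -0.4096  0.0974] ((0.5522971749305725, -0.4121359586715698), (0.006847744807600975, 0.005914520937949419), 29.452348709106445)
w [307 112   8   4  13] [ 0.5586 -0.4233  0.0941] [ 0.5681 -0.4179  0.0958] ((0.5634835958480835, -0.4212137758731842), (0.009888049215078354, 0.003958617337048054), 22.614591598510742)
```

View pics/w18c.png

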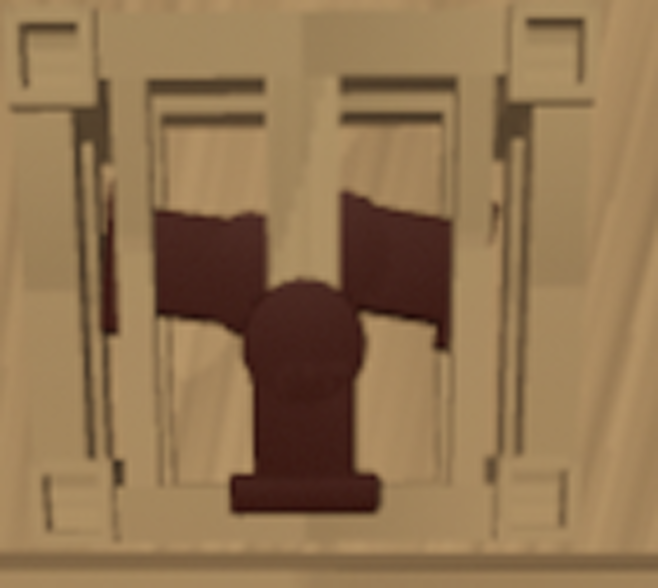

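```bash
cat > stk2.py <<'E'
from look import *
from scipy.optimize import least_squares
def posts(P,win,lo=.0985,hi=.107):
    """windows in pixels (u0,u1,v0,v1) per post -> centre of 24mm squares"""
    out=[]
    for u0,u1,v0,v1 in win:
        q=P[v0:v1,u0:u1].reshape(-1,3); q=q[(q[:,2]>lo)&(q[:,2]<hi)]
        R0=cv2.minAreaRect(q[:,:2].astype(np.float32)); print(len(q),np.array(R0[0]),np.array(R0[1])*1000,R0[2],q[:,2].mean()); out.append(R0[0])
    return np.array(out)
def rigid(pts,loc):
    f=lambda p:(np.array([[np.cos(p[2]),-np.sin(p[2])],[np.sin(p[2]),np.cos(p[2])]])@loc.T).T+p[:2]-pts
    s=least_squares(lambda p:f(p).ravel(),[pts[:,0].mean(),pts[:,1].mean(),.2]); print('fit',s.x[:2],np.degrees(s.x[2]),'res mm',f(s.x)*1000); return s.x
E
python3 - <<'E'
from stk2 import *
i=dict(np.load('pics/w18i.npz'));P=cloud(np.load('pics/w18.npy'),i)
win=[(258,284,0,26),(364,390,0,26),(265,288,94,117),(362,386,94,117)]
pts=posts(P,win)
rigid(pts,np.array([[-68,58],[68,58],[-68,-58],[68,-58]])/1000.)
# pixel-based: corners of post tops picked in the crop (crop px/4.7+offset), z=.102 plane
def back(u,v,z):
    K=i['K']; d=rot(i['rotation'])@np.array([(u-K[0,2])/K[0,0],(v-K[1,2])/K[1,1],1]); return (i['position']+d*(z-i['position'][2])/d[2])[:2]
cr=[(52,62),(551,56),(78,500),(535,495)]
pp=np.array([back(260+a/4.7,b/4.7,.102) for a,b in cr]);print(pp)
rigid(pp,np.array([[-68,58],[68,58],[-68,-58],[68,-58]])/1000.)
E
```

```text
264 [ 0.4899 -0.308 ] [24.1172 24.716 ] 12.546021461486816 0.1019121466234575
265 [ 0.6227 -0.2794] [24.1006 24.5064] 11.490349769592285 0.1014873348200255
184 [ 0.5143 -0.4211] [24.2934 22.4936] 11.743246078491211 0.1020279293554466
196 [ 0.6472 -0.3928] [24.1447 23.7459] 11.733580589294434 0.10146677730671326
fit [ 0.5685 -0.3503] 12.128482299895062 res mm [[-0.0458  0.0788]
 [ 0.1371  0.0537]
 [-0.0342 -0.1982]
 [-0.0571  0.0656]]
[[ 0.4908 -0.3095]
 [ 0.6221 -0.2809]
 [ 0.5162 -0.4204]
 [ 0.646  -0.392 ]]
fit [ 0.5688 -0.3507] 12.40052373397071 res mm [[-0.8608  0.8347]
 [ 0.6077  1.4588]
 [-1.3673 -1.5389]
 [ 1.6204 -0.7546]]
```

Stack fit: (0.5685, -0.3503), yaw 12.1°, residuals ≤0.2 mm and post tops at z≈0.1017, as expected. Now the held frame in the tool frame, from the same picture.

```bash
python3 - <<'E'
from stk2 import *
im=cv2.imread('pics/w18.png')[100:260,70:580]; cv2.imwrite('pics/w18f.png',cv2.resize(im,None,fx=1.55,fy=1.55,interpolation=2))
s=r.read_state(); T=rot(s['tcp_rot']); p=s['tool_pos']
i=dict(np.load('pics/w18i.npz')); j=r.camera_info('wrist'); print(i['position']-j['position'])
d=np.load('pics/w18.npy'); P=(cloud(d,i)-p)@T  # tool frame
# print tool-frame coords of held frame area
m=np.zeros(d.shape,bool); m[110:300,70:580]=1; m&=(P[...,0]>-.06)&(P[...,0]<.03)&(np.abs(P[...,2])<.1)&(np.abs(P[...,1])<.09)
print(m.sum())
# post tops: the most -x surface
for (u0,u1,v0,v1) in ((80,170,112,195),(478,566,112,195)):
    q=P[v0:v1,u0:u1].reshape(-1,3); mm=m[v0:v1,u0:u1].ravel(); q=q[mm]; h=np.histogram(q[:,0],np.arange(-.06,.03,.002)); print(dict(zip(h[1].round(3),h[0])))
    t=q[(q[:,0]<np.percentile(q[:,0],2)+.004)]; print(len(t),t.mean(0),cv2.minAreaRect(t[:,1:].astype(np.float32)))
# slat top
q=P[200:350,300:348].reshape(-1,3); q=q[(q[:,0]>-.045)&(q[:,0]<0)]; print('slat',len(q)); A=np.c_[q[:,1:],np.ones(len(q))]; print(np.linalg.lstsq(A,q[:,0],rcond=None)[0],q.mean(0),q.min(0),q.max(0))
E
```

```text
[0. 0. 0.]
61283
{np.float64(-0.06): np.int64(0), np.float64(-0.058): np.int64(0), np.float64(-0.056): np.int64(0), np.float64(-0.054): np.int64(0), np.float64(-0.052): np.int64(0), np.float64(-0.05): np.int64(0), np.float64(-0.048): np.int64(0), np.float64(-0.046): np.int64(0), np.float64(-0.044): np.int64(0), np.float64(-0.042): np.int64(0), np.float64(-0.04): np.int64(0), np.float64(-0.038): np.int64(0), np.float64(-0.036): np.int64(0), np.float64(-0.034): np.int64(1166), np.float64(-0.032): np.int64(2081), np.float64(-0.03): np.int64(445), np.float64(-0.028): np.int64(425), np.float64(-0.026): np.int64(381), np.float64(-0.024): np.int64(343), np.float64(-0.022): np.int64(573), np.float64(-0.02): np.int64(663), np.float64(-0.018): np.int64(15), np.float64(-0.016): np.int64(6), np.float64(-0.014): np.int64(58), np.float64(-0.012): np.int64(10), np.float64(-0.01): np.int64(6), np.float64(-0.008): np.int64(41), np.float64(-0.006): np.int64(1), np.float64(-0.004): np.int64(4), np.float64(-0.002): np.int64(34), np.float64(0.0): np.int64(1), np.float64(0.002): np.int64(0), np.float64(0.
[... 1526 characters left out ...]
p.float64(0.0): np.int64(0), np.float64(0.002): np.int64(31), np.float64(0.004): np.int64(2), np.float64(0.006): np.int64(0), np.float64(0.008): np.int64(6), np.float64(0.01): np.int64(18), np.float64(0.012): np.int64(0), np.float64(0.014): np.int64(0), np.float64(0.016): np.int64(0), np.float64(0.018): np.int64(0), np.float64(0.02): np.int64(0), np.float64(0.022): np.int64(0), np.float64(0.024): np.int64(0), np.float64(0.026): np.int64(0)}
3419 [-0.031   0.0563  0.0674] ((0.05583563074469566, 0.06795887649059296), (0.024314280599355698, 0.025895139202475548), 0.0194434504956007)
slat 7133
[ 0.0054  0.0051 -0.0238] [-0.0238  0.0067 -0.0004] [-0.0323 -0.0306 -0.0103] [-0.0213  0.0394  0.0095]
```

View pics/w18f.png

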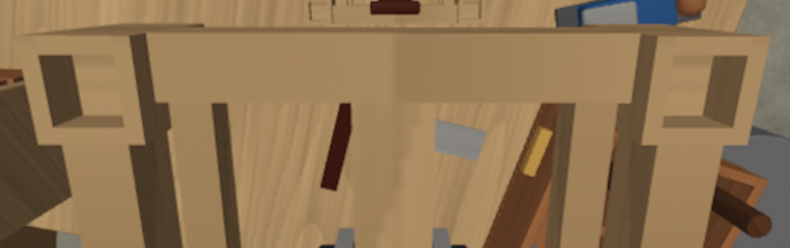

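```bash
python3 - <<'E'
from stk2 import *
i=dict(np.load('pics/w18i.npz'));P=cloud(np.load('pics/w18.npy'),i); im=cv2.imread('pics/w18.png')
hsv=cv2.cvtColor(im,cv2.COLOR_BGR2HSV); m=(im[...,2]<110)&(im[...,2].astype(int)-im[...,1]>15); m2=np.zeros(m.shape,bool); m2[20:112,280:360]=1; m&=m2
Q=P[m]; a=np.radians(12.1); c=np.array([.5685,-.3503]); L=(Q[:,:2]-c)@np.array([[np.cos(a),-np.sin(a)],[np.sin(a),np.cos(a)]])*1000
z=Q[:,2]*1000; print(len(Q),L.min(0),L.max(0),z.max(),np.percentile(z,[5,50,95,99]))
for y0 in range(-80,60,10):
    k=(L[:,1]>=y0)&(L[:,1]<y0+10)
    if k.sum(): print(y0,k.sum(),'x',L[k,0].min().round(),L[k,0].max().round(),'z',z[k].max().round(1), 'hi x',L[k&(z>100),0].min().round() if (k&(z>100)).any() else None,L[k&(z>100),0].max().round() if (k&(z>100)).any() else None)
E
```

```text
2546 [-64.3551 -61.211 ] [44.1649 54.4239] 574.8814381995481 [ 44.9169  61.3907 106.9244 107.7985]
-70 17 x -19.0 19.0 z 107.2 hi x -19.0 19.0
-60 241 x -56.0 21.0 z 109.2 hi x -21.0 21.0
-50 195 x -64.0 14.0 z 574.9 hi x -14.0 14.0
-40 178 x -64.0 14.0 z 107.9 hi x -14.0 14.0
-30 187 x -64.0 15.0 z 108.4 hi x -17.0 15.0
-20 224 x -64.0 44.0 z 108.3 hi x -17.0 16.0
-10 378 x -64.0 44.0 z 108.2 hi x -15.0 15.0
0 381 x -64.0 44.0 z 107.2 hi x -5.0 6.0
10 394 x -64.0 44.0 z 94.3 hi x None None
20 202 x -64.0 43.0 z 91.0 hi x None None
30 12 x -64.0 37.0 z 50.9 hi x None None
40 42 x -64.0 -56.0 z 101.4 hi x -57.0 -57.0
50 95 x -56.0 42.0 z 83.6 hi x None None
```

Carved figure tops out at z≈0.108; the fingertips will be at 0.117 when seated, so there's about 8 mm clearance. Moving above the stack (TCP target (0.568, -0.348), seated z≈0.117).

```bash
python3 -m creep '[[[25,22,0],[0,0,-0.5],-1],[[30,22,0],[0,0,0],-1],[[30,22,0],[0,0,0],-1],[[30,22,0],[0,0,0],-1],[[30,22,0],[0,0,0],-1]]'; python3 - <<'E'
from look import *
need([.5681,-.3483,.160],12.1)
E
```

```text
time_s: 24.45
tool_pos: [0.5684, -0.3606, 0.2825]
tcp_rot: [0.702, -0.074, 0.705, 0.071]
ft_force: [1.7, -0.1, -3.1]
width: 0.0188
pos [ 0.5684 -0.3606  0.2825] turn [-0.34 -0.23  0.26] shift now-axes [122.4  12.6   2.6] after-turn axes [122.5  12.1   2.2] j [-0.66  0.52  1.36 -0.01  1.26 -0.86] F [ 1.7 -0.1 -3.1] w 0.0188 t 24.45
```

```bash
python3 -m creep '[[[25,6,1],[-0.3,-0.2,0.3],-1],[[25,6,1],[0,0,0],-1],[[25,0,0],[0,0,0],-1],[[22,0,0],[0,0,0],-1],[[0,0,0],[0,0,0],-1]]'; python3 - <<'E'
from look import *
need([.5681,-.3483,.160],12.1)
E
```

```text
time_s: 24.87
tool_pos: [0.562, -0.3373, 0.1741]
tcp_rot: [0.698, -0.073, 0.707, 0.081]
ft_force: [-1.0, 0.6, -3.3]
width: 0.0189
pos [ 0.562  -0.3373  0.1741] turn [ 0.44 -0.65 -0.75] shift now-axes [ 13.9 -12.3   3.7] after-turn axes [ 14.1 -12.1   3.7] j [-0.64  0.6   1.53 -0.    1.03 -0.86] F [-1.   0.6 -3.3] w 0.0189 t 24.8667
```

```bash
python3 -m creep '[[[8,-12,3.7],[0.4,-0.6,-0.7],-1],[[3,0,0],[0,0,0],-1],[[0,0,0],[0,0,0],-1]]'; python3 - <<'E'
from look import *
need([.5681,-.3483,.160],12.1)
E
```

```text
time_s: 25.12
tool_pos: [0.5677, -0.3471, 0.163]
tcp_rot: [0.702, -0.074, 0.704, 0.076]
ft_force: [-0.1, -0.0, -2.6]
width: 0.0186
pos [ 0.5677 -0.3471  0.163 ] turn [ 0.14 -0.18 -0.17] shift now-axes [ 3.  -1.3  0.1] after-turn axes [ 3.  -1.3  0.1] j [-0.65  0.62  1.52 -0.    1.01 -0.86] F [-0.1 -0.  -2.6] w 0.0186 t 25.1167
```

```bash
python3 -m creep '[[[0,-1,0],[0,0,0],-1],[[0,0,0],[0,0,0],-1]]'; python3 - <<'E'
from stk2 import *
need([.5681,-.3483,.117],12.1)
a,d=snap('side','d19'); b,e=snap('scene','s19')
im=a[215:315,310:420,::-1]; im2=b[215:305,230:315,::-1]
cv2.imwrite('pics/c19.png',np.hstack([cv2.resize(im,(400,380),interpolation=2),cv2.resize(im2,(400,380),interpolation=2)]))
im=a[:,:,::-1]
E
```

```text
time_s: 25.28
tool_pos: [0.5679, -0.3479, 0.1648]
tcp_rot: [0.702, -0.075, 0.704, 0.076]
ft_force: [0.2, -0.1, -3.4]
width: 0.0187
pos [ 0.5679 -0.3479  0.1648] turn [ 0.18 -0.16 -0.14] shift now-axes [47.8 -0.5  0.2] after-turn axes [47.8 -0.4  0.1] j [-0.65  0.62  1.52 -0.    1.01 -0.86] F [ 0.2 -0.1 -3.4] w 0.0187 t 25.2833
```

View pics/c19.png

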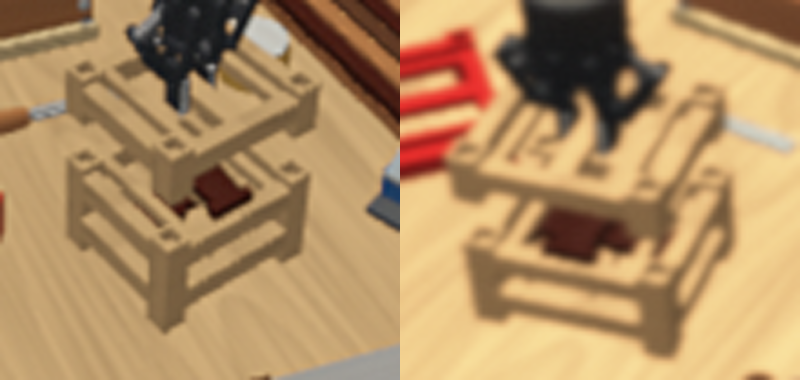

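Frame hovers squarely above the stack in both views. Descending in stages.

```bash
python3 -m creep '[[[14,-0.5,0],[0.2,-0.2,-0.1],-1],[[14,0,0],[0,0,0],-1],[[0,0,0],[0,0,0],-1]]'; python3 - <<'E'
from look import *
need([.5681,-.3483,.117],12.1)
E
```

```text
time_s: 25.63
tool_pos: [0.5687, -0.3485, 0.1391]
tcp_rot: [0.705, -0.075, 0.702, 0.074]
ft_force: [0.1, 0.3, -3.5]
width: 0.0188
pos [ 0.5687 -0.3485  0.1391] turn [-0.01  0.22  0.16] shift now-axes [22.1  0.4 -0.6] after-turn axes [22.1  0.3 -0.5] j [-0.65  0.64  1.54  0.    0.95 -0.86] F [ 0.1  0.3 -3.5] w 0.0188 t 25.6333
```

```bash
python3 -m creep '[[[5,0.3,-0.5],[0,0.2,0.2],-1],[[4,0,0],[0,0,0],-1]]'; python3 - <<'E'
from look import *
need([.5681,-.3483,.117],12.1)
E
python3 -m creep '[[[4,0,0],[0,0,0],-1],[[4,0,0],[0,0,0],-1]]'; python3 - <<'E'
from look import *
need([.5681,-.3483,.117],12.1)
E
```

```text
time_s: 25.8
tool_pos: [0.5685, -0.3485, 0.1315]
tcp_rot: [0.704, -0.075, 0.703, 0.074]
ft_force: [-0.6, -0.3, -2.9]
width: 0.0187
pos [ 0.5685 -0.3485  0.1315] turn [-0.    0.08  0.03] shift now-axes [14.5  0.3 -0.4] after-turn axes [14.5  0.3 -0.4] j [-0.65  0.65  1.55  0.    0.94 -0.86] F [-0.6 -0.3 -2.9] w 0.0187 t 25.8
time_s: 25.97
tool_pos: [0.5689, -0.3487, 0.124]
tcp_rot: [0.704, -0.075, 0.702, 0.074]
ft_force: [0.6, 0.7, -2.6]
width: 0.0186
pos [ 0.5689 -0.3487  0.124 ] turn [0.   0.13 0.09] shift now-axes [ 7.   0.6 -0.7] after-turn axes [ 7.   0.6 -0.7] j [-0.65  0.66  1.55  0.    0.93 -0.86] F [ 0.6  0.7 -2.6] w 0.0186 t 25.9667
```

No contact force below the post tops, so the feet are entering the sockets.

```bash
python3 -m creep '[[[3,0.4,-0.5],[0,0,0],-1],[[3,0,0],[0,0,0],-1]]'; python3 - <<'E'
from look import *
need([.5681,-.3483,.117],12.1)
E
python3 -m creep '[[[2,0,0],[0,0,0],-1],[[2,0,0],[0,0,0],-1]]'; python3 - <<'E'
from look import *
need([.5681,-.3483,.117],12.1)
E
```

```text
time_s: 26.13
tool_pos: [0.5685, -0.3485, 0.1177]
tcp_rot: [0.704, -0.075, 0.702, 0.074]
ft_force: [-0.9, -0.1, -2.7]
width: 0.0184
pos [ 0.5685 -0.3485  0.1177] turn [0.01 0.15 0.11] shift now-axes [ 0.7  0.2 -0.3] after-turn axes [ 0.7  0.2 -0.3] j [-0.65  0.67  1.56  0.    0.91 -0.86] F [-0.9 -0.1 -2.7] w 0.0184 t 26.1333
time_s: 26.3
tool_pos: [0.5685, -0.3485, 0.1168]
tcp_rot: [0.704, -0.076, 0.702, 0.074]
ft_force: [-8.7, 5.1, 23.6]
width: 0.019
pos [ 0.5685 -0.3485  0.1168] turn [0.01 0.19 0.18] shift now-axes [-0.2  0.3 -0.3] after-turn axes [-0.2  0.3 -0.3] j [-0.65  0.67  1.56  0.    0.91 -0.86] F [-8.7  5.1 23.6] w 0.019 t 26.3
```

Contact at exactly the predicted seated height (0.1168). Easing, opening to just clear, and checking.

```bash
python3 -m creep '[[[0,0,0],[0,0,0],-1],[[0,0,0],[0,0,0],-0.7],[[0,0,0],[0,0,0],-0.4],[[0,0,0],[0,0,0],-0.15],[[0,0,0],[0,0,0],-0.1]]'; python3 - <<'E'
from look import *
need([.5681,-.3483,.117],12.1); snap('wrist','w20')
E
```

```text
time_s: 26.72
tool_pos: [0.5691, -0.349, 0.1185]
tcp_rot: [0.705, -0.076, 0.701, 0.073]
ft_force: [-0.2, -0.7, -0.6]
width: 0.0385
pos [ 0.5691 -0.349   0.1185] turn [0.02 0.31 0.32] shift now-axes [ 1.5  0.9 -0.8] after-turn axes [ 1.5  0.8 -0.8] j [-0.65  0.67  1.56  0.    0.91 -0.86] F [-0.2 -0.7 -0.6] w 0.0385 t 26.7167
```

View pics/w20.png

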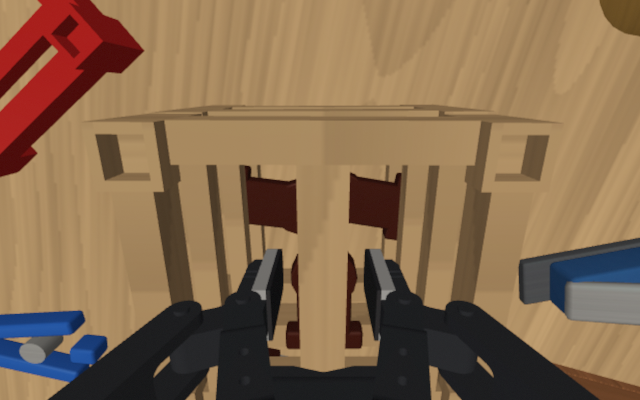

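Frame stands square on the stack and the fingers are clear of the middle and thin slats. Lifting away.

```bash
python3 -m creep '[[[-12,0,0],[0,0,0],-0.1],[[-15,0,0],[0,0,0],-0.1],[[-20,0,0],[0,0,0],-0.1],[[-40,0,0],[0,0,0],-0.1],[[-40,0,0],[0,0,0],-0.1]]'; python3 -m creep '[[[-40,-10,0],[0,0,0],-0.1],[[-40,-20,0],[0,0,0],-0.1],[[-40,-20,0],[0,0,0],-0.1],[[-20,-20,0],[0,0,0],-0.1],[[0,0,0],[0,0,0],-0.1]]'; python3 - <<'E'
from look import *
need([.5681,-.3483,.117],12.1); im,d=snap('wrist','w21'); i=r.camera_info('wrist'); np.savez('pics/w21i.npz',**i); snap('side','d21');snap('scene','s21')
E
```

```text
time_s: 27.18
tool_pos: [0.5662, -0.347, 0.2436]
tcp_rot: [0.701, -0.073, 0.705, 0.076]
ft_force: [0.8, -1.0, -0.2]
width: 0.038
time_s: 27.6
tool_pos: [0.5799, -0.4117, 0.3942]
tcp_rot: [0.705, -0.077, 0.701, 0.073]
ft_force: [0.7, 0.3, -0.5]
width: 0.0387
pos [ 0.5799 -0.4117  0.3942] turn [0.12 0.27 0.34] shift now-axes [276.8  66.1   0.6] after-turn axes [277.2  64.5   1.8] j [-0.71  0.53  1.07  0.    1.54 -0.92] F [ 0.7  0.3 -0.5] w 0.0387 t 27.6
```

View pics/w21.png

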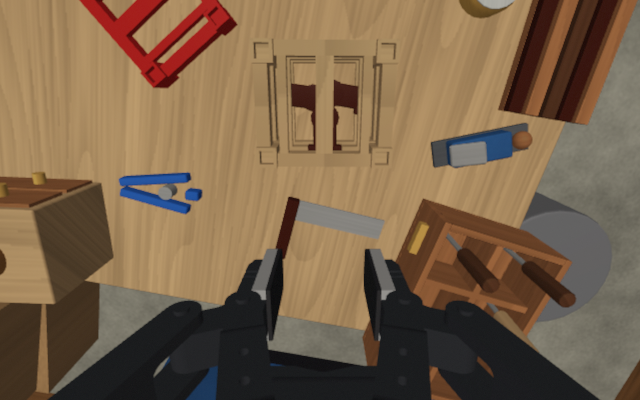

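View pics/d21.png

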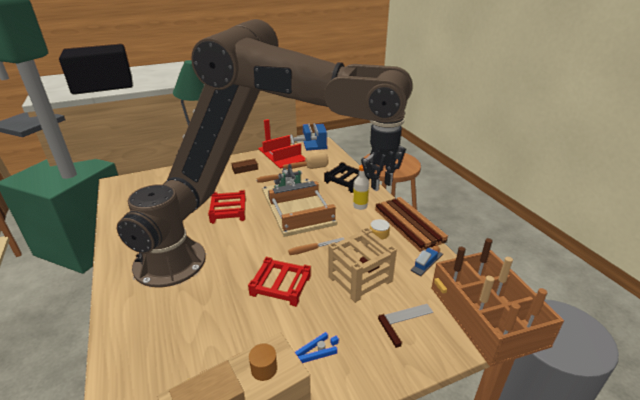

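The frame sits on the stack at (322,103) in the wrist view and the bench items look untouched. Measuring the seat, pawl and jaw.

```bash
python3 - <<'E'
from stk2 import *
i=dict(np.load('pics/w21i.npz'));P=cloud(np.load('pics/w21.npy'),i)
pts=posts(P,[(250,275,36,64),(374,400,36,64),(255,278,144,168),(369,392,144,168)],.144,.153)
rigid(pts,np.array([[-68,58],[68,58],[-68,-58],[68,-58]])/1000.)
# clamp from side/scene: lever
for c,f in(('side','d21'),('scene','s21')):
    Pc=cloud(np.load('pics/%s.npy'%f),r.camera_info(c)); m=(abs(Pc[...,0]-.525)<.015)&(Pc[...,1]>.13)&(Pc[...,1]<.19)&(Pc[...,2]>.115)&(Pc[...,2]<.2); print(c,'lever pts',m.sum(),Pc[m].mean(0) if m.any() else None)
    m=(abs(Pc[...,0]-.53)<.1)&(Pc[...,1]>.12)&(Pc[...,1]<.25)&(abs(Pc[...,2]-.088)<.006); print(Pc[m].min(0),Pc[m].max(0))
a=cv2.imread('pics/d0.png').astype(int);b=cv2.imread('pics/d21.png').astype(int); D=(abs(a-b).max(2)>40).astype(np.uint8); n,L,st,ce=cv2.connectedComponentsWithStats(D)
print([list(x) for x in st[1:] if x[4]>12])
im=cv2.imread('pics/d21.png'); cv2.imwrite('pics/d21c.png',cv2.resize(im[140:310,220:440],None,fx=3.5,fy=3.5,interpolation=2))
E
```

```text
336 [ 0.4902 -0.3065] [24.3598 23.9677] 11.413209915161133 0.14745020361085737
336 [ 0.623  -0.2787] [24.0931 23.8822] 12.272101402282715 0.14730797914572716
260 [ 0.5141 -0.4196] [24.0422 23.402 ] 12.496317863464355 0.14726903038192046
235 [ 0.6468 -0.3915] [23.6913 23.2679] 12.073331832885742 0.1471856721734537
fit [ 0.5685 -0.3491] 11.908670736715314 res mm [[-0.1454  0.148 ]
 [ 0.0792  0.4078]
 [-0.1502 -0.2538]
 [ 0.2164 -0.302 ]]
side lever pts 35 [0.5245 0.166  0.1523]
[0.4416 0.1444 0.082 ] [0.6268 0.2498 0.0939]
scene lever pts 39 [0.5259 0.1674 0.1524]
[0.4334 0.1478 0.082 ] [0.625  0.246  0.0937]
[[np.int32(53), np.int32(10), np.int32(131), np.int32(180), np.int32(10196)], [np.int32(163), np.int32(23), np.int32(250), np.int32(186), np.int32(16345)], [np.int32(163), np.int32(94), np.int32(20), np.int32(38), np.int32(406)], [np.int32(284), np.int32(158), np.int32(9), np.int32(15), np.int32(56)], [np.int32(250), np.int32(163), np.int32(31), np.int32(20), np.int32(238)], [np.int32(95), np.int32(175), np.int32(58), np.int32(77), np.int32(1876)], [np.int32(301), np.int32(181), n
[... 369 characters left out ...]
t32(4), np.int32(4), np.int32(13)], [np.int32(277), np.int32(203), np.int32(15), np.int32(11), np.int32(47)], [np.int32(182), np.int32(210), np.int32(16), np.int32(27), np.int32(298)], [np.int32(365), np.int32(233), np.int32(31), np.int32(30), np.int32(144)], [np.int32(355), np.int32(236), np.int32(10), np.int32(6), np.int32(34)], [np.int32(342), np.int32(242), np.int32(14), np.int32(6), np.int32(37)], [np.int32(371), np.int32(244), np.int32(12), np.int32(10), np.int32(14)], [np.int32(329), np.int32(247), np.int32(16), np.int32(10), np.int32(54)], [np.int32(347), np.int32(246), np.int32(32), np.int32(35), np.int32(377)], [np.int32(341), np.int32(255), np.int32(6), np.int32(4), np.int32(15)]]
```

View pics/d21c.png

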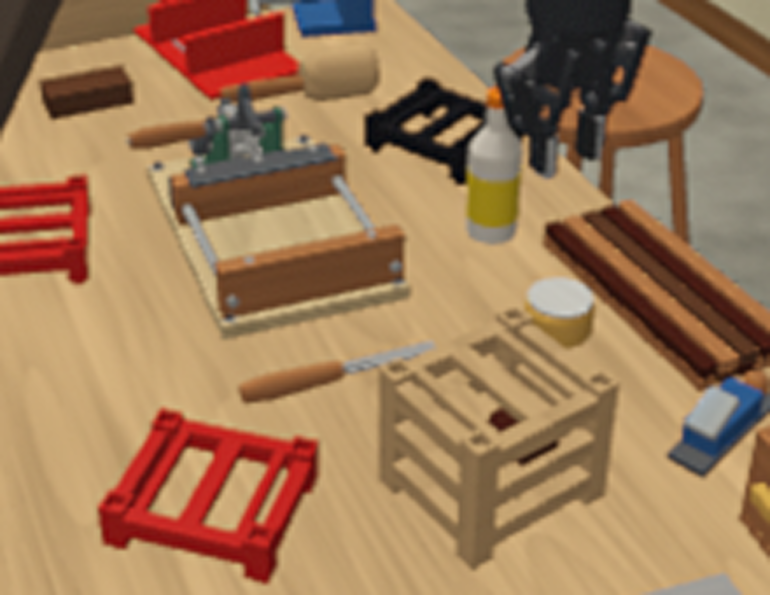

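All checks hold: the frame is seated and level, pawl back, jaw open, bystanders unchanged. Handing in.

```bash
python3 -c "
from plant import r
print(r.finish_job(), r.read_state()['time_s'])"
```

```text
the job is handed in; nothing more can be done
the job is handed in; nothing more can be done
```

The frame is out of the clamp and seated on the stack, and the job is handed in. The robot clock read about 28 s, against the limit of 69 s.

**What I did:**
- Wound the crank on to about -0.16 rad.
- Carried the pawl over to about 1.8–2.0 rad and let go; it stayed back.
- Cranked the jaw open until it hit its stop.
- Lifted the frame just clear of the jaws, then moved it sideways past the thrown-back pawl lever, which left only a few millimetres.
- Set it down on the stack and moved the arm away.

**Last checks:**
- **Seating:** all four post tops stand at 147.2–147.5 mm, against 148 mm nominal. The same camera read the bare stack about 0.3 mm low. The frame is level, within about 1.2 mm and 0.2° of the stack pose I measured. The feet entered the sockets with no contact force until the expected seated height.
- **Clamp:** both fixed cameras see the pawl lever still lying back. By the network's estimate the jaw moved about 26 mm, against about 24.5 mm expected.
- **Bench:** comparing the side view before and after, only the arm, clamp and stack areas changed.

**What went less than smoothly:**
- The first grip on the crank handle was about 10 mm too high, so I opened and gripped again.
- Wrist force rose to about 40 N mid-crank because I was pulling too far outward, and to about 70 N for a moment at the crank's stop. Both are under the 120 N limit.

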